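# Check two parts crates underneath and push the stamped one to the dispatch line

## Robot

A 6-joint arm with a two-finger parallel gripper is mounted at the origin on the work surface. World frame = base frame: x ahead of the robot, y to its left, z up, the work surface at z = 0. Lengths are in m, angles in rad, forces in N, time in s.
With the tool pointing down it reaches from about 0.375 to 0.975 m from the base axis. Payload 3.8 kg.
Tool frame: the origin (TCP) lies at the very end of the fingers, on their centre line; the grasp point (between the pads) lies 19 mm behind it; x points along the fingers, z is the direction in which the jaws open and shut, and the axes are right-handed (so a half turn about x gives the same grasp; the last joint's range is limited). The gripper opens to 88 mm and grips with 3 to 60 N. Pads are 18 mm wide; open, the fingers measure 123 mm over their backs; the gripper's body (75 mm by 187 mm) begins 45 mm behind the grasp point.
Start: joints at [-1.292, 0.264, 1.604, -0, 1.274, -0.037], TCP at [0.21, -0.642, 0.239] pointing down, gripper open.
Joint ranges: [-2.63, 2.63], [-0.94, 2.18], [0.31, 2.57], [-1.31, 4.45], [0, 2.66], [-2.55, 2.55]. Speed limits (rad/s): [2.57, 2.57, 3.14, 3.14, 3.14, 3.14].

## Interface

Orientations are given as [roll, pitch, yaw] about the fixed x, y, z axes, in that order (R = Rz(yaw) Ry(pitch) Rx(roll)).
In Python, from station import manip gives the robot as it stands.
- The arm moves only by the shell command python3 -m creep 'ROWS' [FORCE]. ROWS is JSON, a list of rows, each a list of 3 entries, a list of its own where there are three numbers: the shift along the tool's x, y, z in cm, then the turn, a rotation vector about the tool's x, y, z in rad, then the finger opening in cm, from 0 to 8.81. A call has 1 to 20 rows; each row shifts and turns the commanded pose from where the row before left it, along the tool's axes as they then stand; what a row does not reach is not made up. A row lasts 1/10 s, in which the tool goes at most 50 mm and 8.59 degrees, less where a joint would pass 70% of its speed; a pose out of reach is approached as far as the arm can. A call with a gripper value outside its range is refused whole. The fingers move at their own pace and stop on an object; FORCE is the grip in N (left out, the last holds). Time passes only in rows, so rows that do not move let the fingers close. It gives the time, the measured TCP pose, the force and the opening at its end, in the units of the state.
- manip.observe(): the state, without advancing time (a new reading comes with each control period).
- manip.get_image(name): name is "scene" or "top" or "wrist"; returns a dict with "image" (480x640x3 uint8, red, green, blue), "range_z" (480x640 float32, m along the optical axis (not along the pixel's ray), 0 where there is no reading), "vfov" (degrees; the focal length in pixels is half the picture's height over the tangent of half this angle, whatever the lens; pixels are square), "cx", "cy" (the principal point, pixels), "origin" and "attitude" of the camera in the world. Camera axes: x right, y up, looking along -z (the intrinsics and any distortion apply to the point x, -y, -z); pixel columns grow to the right and rows downward; lengths in m; the calibration is good to about 2 mm. The wrist camera is an equidistant fisheye: a pixel r from the principal point sees the ray r / f radians off the axis. A picture is of the moment at which its call begins.
- manip.hand_in(): hands the job in, once; it reports no verdict.
The state is a dict: "time": time; "qpos": joint angles; "joint_velocities": joint speeds; "tau": joint torques, N m; "eef_pos": TCP position; "ee_rot": TCP orientation; "contact_force": force on the tool from outside, world axes, zero at the start; "moment": the same for the moment, N m; "opening": finger opening in m.
Only numpy, scipy, OpenCV 4.12 (cv2) and the standard library are available. Lean on these libraries where they do the work, as an engineer would, in place of code of your own. Each camera call takes 0.05 s, during which the arm holds its last target.

## Task

One of the two open parts crates in the middle of the bench carries the release stamp under its floor. Using only the fingertips, tip the crate on the robot's left well up (some 55 degrees) on the edge nearest the robot, so that its underside shows to the far side, pause to look and let it gently back down, then check the right crate in the same way. Then push the stamped crate across the bench until its long side stands flush against the aluminium fence of the dispatch line; do not lift, carry or overturn a crate, leave the other crate where it was and everything else alone.

Things in the scene. Friction and masses are not known exactly. Their poses are not given: they have to be found in the camera images.
- crate_a: One of the two task crates: open grey parts crate, 110 mm deep (x) by 150 mm wide (y) by 100 mm tall, walls 4 mm, origin under its centre, x pointing away from the robot, z up out of its mouth. Foam bed with turned parts fills it to 35 mm; about 0.5 kg. Rubber foot edge (friction 0.75 to 1): pushed level at 80 mm up it tips, below 45 mm it slides; tipped beyond about 70 degrees it falls over. May stand left (y above 0) or right.
- crate_b: The other task crate, alike in every way but the stamp: open grey parts crate, 110 mm deep (x) by 150 mm wide (y) by 100 mm tall, walls 4 mm, origin under its centre, x pointing away from the robot, z up out of its mouth. It stands on the side where crate_a does not.
- stamp (a point): Centre of the stamp: a white painted ring 71 mm across with a bar across it, under the floor of one of the two crates (the other's underside is plain grey), on that crate's axis 3 mm above its foot. It cannot be seen while the crate stands flat.
- fence: Dispatch line: straight aluminium profile fixed on the bench, 920 mm long (its y axis), 30 mm high and deep. Origin at bench height in the middle of its near face; its x axis points away from the crates, so a crate flush against it has its centre at x = -55 mm in this frame. A lidded crate 70 mm high stands fast against it at each end (y beyond 320 mm either way).
- sample_shaft: Stepped turned aluminium shaft standing on end between the crates, 34 mm diameter at the foot, 88 mm tall; origin under its foot. A bystander.
- bolt_jar: Small clear jar with a black cap, 38 mm diameter, 56 mm tall, left of the crates; origin under its foot. A bystander.
- caliper: Digital caliper lying flat between the crates, about 205 mm long (its y axis), 13 mm high; origin under its middle. A bystander.
- oil_bottle: White plastic oil bottle, 48 mm diameter, 135 mm tall, left of the crates; origin under its foot. A bystander.
- hook_spanner: Steel spanner lying flat, 160 mm long (its x axis), right of the crates; origin under its middle. A bystander.
- collet_nut: Dark steel collet nut standing flat, 32 mm diameter, 30 mm tall, right of the crates; origin under its foot. A bystander.
Mind the look-alikes: they are no part of the job. What is shaped like the crate_b but brown is not meant. What is shaped like the crate_a but red is not meant.

How it is judged:
By the outcome, as a careful person would: the job done as asked, in the order asked, and still so for the second after the job is handed in, with the robot touching nothing.
It also fails if it takes over 72 s, if anything falls off the work surface, if the arm or the gripper's body presses on something with over 40 N, if the wrist force passes 120 N, or if a joint passes its speed limit or range.

## Working session

There is one attempt and no reset: what is moved stays moved. The work goes in short steps, Python scripts to look and compute and a shell command to move; the robot and the scene stay as the last step left them, time stands still between calls to the robot, and variables do not carry over. Pictures are saved under pics/ and viewed, and the job is handed in when it is done.

```bash
ls; mkdir -p pics
cat > h.py <<'E'
import numpy as np, cv2
from station import manip
from scipy.spatial.transform import Rotation as R
def shot(name,fn=None):
    d=manip.get_image(name)
    if fn: cv2.imwrite('pics/'+fn,cv2.cvtColor(d['image'],cv2.COLOR_RGB2BGR))
    return d
def att(d):
    a=np.array(d['attitude'],float)
    return a if a.shape==(3,3) else (R.from_euler('xyz',a).as_matrix() if a.size==3 else R.from_quat(a).as_matrix())
def f(d): return 240/np.tan(np.radians(d['vfov'])/2)
def pts(d):
    z=d['range_z']; v,u=np.mgrid[0:480,0:640]; F=f(d)
    P=np.stack([(u-d['cx'])/F*z,-(v-d['cy'])/F*z,-z],-1)
    W=P@att(d).T+np.array(d['origin']); W[z==0]=np.nan
    return W
E
python3 - <<'E'
from h import *
s=manip.observe(); print(s)
for n in ("scene","top","wrist"):
    d=shot(n,n+'0.png'); print(n,{k:v for k,v in d.items() if k not in('image','range_z')})
    np.savez('/tmp/'+n+'0.npz',**d)
E
```

```text
pics
{'time': 0.0, 'qpos': array([-1.29187918e+00,  2.64722448e-01,  1.60534799e+00,  2.24428376e-06,
        1.27370142e+00, -3.69143207e-02]), 'joint_velocities': array([ 6.94374840e-04, -3.52625043e-04,  2.55823709e-05, -7.56530528e-05,
        1.86299433e-03, -1.85675390e-03]), 'tau': array([ 6.67018976e-04, -5.02118003e+01, -3.56876171e+01,  7.28495722e-02,
        2.92912225e-02, -2.08358479e-04]), 'eef_pos': array([ 0.20945626, -0.64094231,  0.23742274]), 'ee_rot': array([3.10369425, 1.56861711, 1.84872873]), 'contact_force': array([-0.32828682, -0.86617159,  0.57481948]), 'moment': array([-0.02068323,  0.03169629, -0.04783589]), 'opening': 0.08845566261454166}
scene {'vfov': 55.24179385046457, 'cx': 312.6029334345929, 'cy': 238.6709739306624, 'origin': array([ 0.85592329, -0.4362461 ,  0.6931005 ]), 'attitude': array([0.70621546, 0.01846926, 0.66753458])}
top {'vfov': 42.263162960836304, 'cx': 321.2436730761274, 'cy': 243.11340977847385, 'origin': array([ 0.35560852, -0.02106767,  1.43026832]), 'attitude': array([ 8.22137314e-02, -1.94670013e-04, -1.54585025e+00])}
wrist {'vfov': 65.70646984690485, 'cx': 319.8243206402051, 'cy': 241.26359646045867, 'origin': array([ 0.27914717, -0.61831947,  0.38279325]), 'attitude': array([-0.2858795 ,  0.00320324, -1.25473466])}
```

View pics/scene0.png

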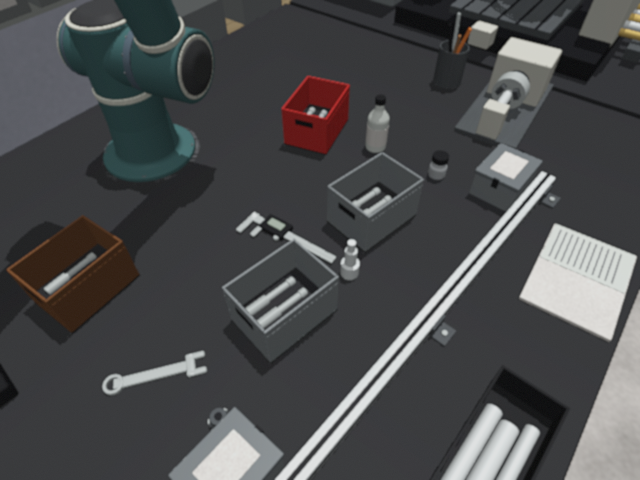

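View pics/top0.png

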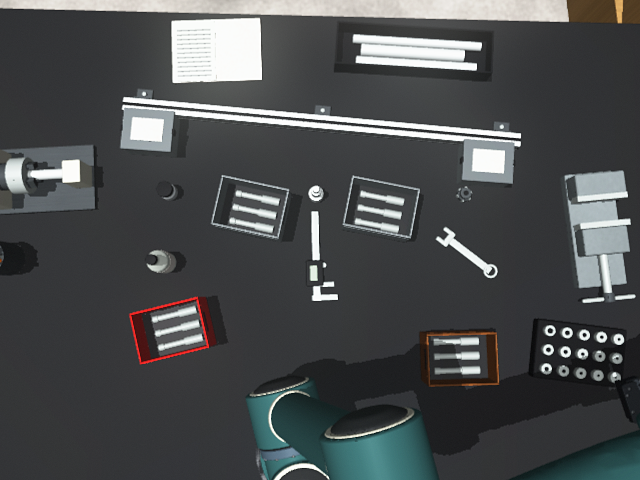

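View pics/wrist0.png

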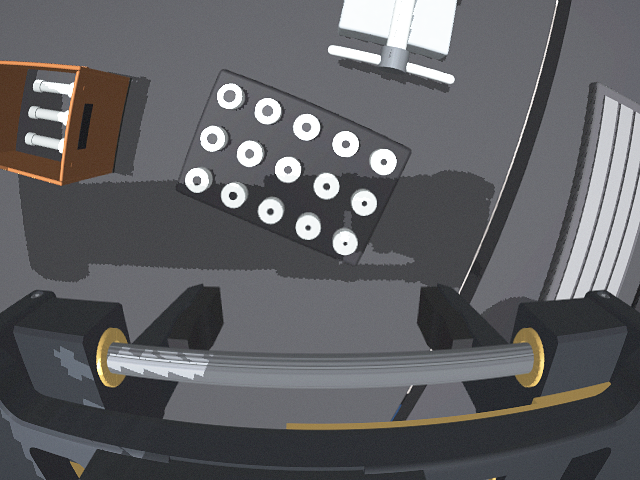

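Candidates for the crates: grey left, top px (251,207); grey right, top px (382,208). Both are open and grey, as described. The look-alikes are red (171,330), brown (460,357), and the lidded ones at (147,130) and (488,161). I choose the two open grey ones and check them in a close crop with measured poses.

```bash
cat > meas.py <<'E'
from h import *
def crates(d):
    W=pts(d); out=[]
    z=W[...,2]; 
    img=d['image'].astype(int); sat=img.max(2)-img.min(2)
    m=((z>0.088)&(z<0.108)&(sat<40)).astype(np.uint8)
    return W,m
if __name__=='__main__':
    d=dict(np.load('/tmp/top0.npz')); W,m=crates(d)
    n,l,st,c=cv2.connectedComponentsWithStats(cv2.dilate(m,np.ones((3,3),np.uint8)))
    for i in range(1,n):
        if st[i,4]<60: continue
        P=W[(l==i)&(m>0)]; r=cv2.minAreaRect((P[:,:2]*1000).astype(np.float32))
        print(c[i].round(),st[i,4],np.round(r[0],1),np.round(r[1],1),round(r[2],1),'z',np.median(P[:,2]).round(3))
    # fence
    img=d['image'].astype(int)
    mm=(W[...,2]>0.02)&(W[...,2]<0.04)&(W[...,0]>0.55)
    n,l,st,c=cv2.connectedComponentsWithStats(mm.astype(np.uint8))
    for i in range(1,n):
        if st[i,4]<200: continue
        P=W[l==i]; r=cv2.minAreaRect((P[:,:2]*1000).astype(np.float32))
        print('low',c[i].round(),st[i,4],np.round(r[0],1),np.round(r[1],1),round(r[2],2), np.round(cv2.boxPoints(r),0).tolist())
    for n,(u,v) in dict(shaft=(316,193),jar=(168,191),bottle=(160,262),cal=(315,240),spw=(467,255),nut=(464,195),lidL=(147,130),lidR=(488,161)).items(): print(n,W[v,u].round(3))
    crop=d['image'][90:300,110:530]; cv2.imwrite('pics/crop0.png',cv2.cvtColor(cv2.resize(crop,(798,399)),cv2.COLOR_RGB2BGR))
    # wrist camera in tool frame
    w=dict(np.load('/tmp/wrist0.npz')); s=manip.observe()
    Rt=R.from_euler('xyz',s['ee_rot']).as_matrix(); print('tool axes\n',Rt.round(3))
    print('cam off in tool',Rt.T@(w['origin']-s['eef_pos'])); print('cam axes in tool\n',(Rt.T@att(w)).round(3))
E
python3 meas.py
```

```text
[ 14. 174.] 747 [600.9 659.9] [66.5 55.8] 3.5 z 0.097
[ 67. 172.] 95 [609.6 540.6] [35.3 13.7] 21.3 z 0.089
[250. 207.] 1117 [540.3 137. ] [151.4 111.3] 79.4 z 0.099
[382. 207.] 1111 [ 547.  -146.2] [151.4 112.2] 80.1 z 0.099
[584. 184.] 158 [ 610.  -589.1] [33.2 32.5] 19.8 z 0.089
[608. 184.] 326 [ 607.8 -638. ] [48.2 67.4] 8.3 z 0.089
[  3. 256.] 160 [422.4 666.9] [54.3 13.3] 7.4 z 0.096
[158. 261.] 298 [419.2 337.1] [39.3 40.4] 65.0 z 0.095
[427. 360.] 119 [ 223.  -250.4] [61.3  4.7] 1.9 z 0.094
[495. 360.] 63 [ 225.2 -396.4] [29.5  5.2] 7.8 z 0.093
[436. 384.] 123 [ 170.2 -271.4] [46.6 15.1] 74.8 z 0.095
low [424.  35.] 640 [ 967.2 -231.3] [360.7  81.5] 74.82 [[881.0, -395.0], [959.0, -416.0], [1054.0, -68.0], [975.0, -47.0]]
low [415.  53.] 2805 [ 922.1 -229.5] [300.1  72.6] 87.73 [[880.0, -378.0], [952.0, -381.0], [964.0, -81.0], [892.0, -78.0]]
low [411.  72.] 511 [ 873.7 -217.2] [359.2   6. ] 87.67 [[863.0, -397.0], [869.0, -397.0], [884.0, -38.0], [878.0, -38.0]]
low [317. 122.] 5300 [706.7  -8.2] [921.7 132.6] 86.17 [[610.0, -464.0], [742.0, -472.0], [804.0, 447.0], [671.0, 456.0]]
low [589. 205.] 798 [ 596.6 -630. ] [123.4  93. ] 89.96 [[550.0, -692.0], [643.0, -692.0], [643.0, -568.0], [550.0, -568.0]]
low [252. 197.] 1107 [566.  136.5] [136.8  54.9] 80.2 [[527.0, 74.0], [581.0, 64.0], [605.0, 199.0], [551.0, 209.0]]
low [379. 199.] 1292 [ 569.7 -151.2] [141.8  59.9] 81.32 [[529.0, -217.0], [589.0, -226.0], [610.0, -86.0], [551.0, -77.0]]
shaft [ 0.578 -0.004  0.074]
jar [0.577 0.326 0.06 ]
bottle [0.416 0.325 0.102]
cal [ 0.48  -0.004  0.005]
spw [ 0.454 -0.355  0.003]
nut [ 0.589 -0.34   0.032]
lidL [0.711 0.376 0.071]
lidR [ 0.659 -0.384  0.073]
tool axes
 [[-0.     0.951  0.311]
 [ 0.002  0.311 -0.951]
 [-1.     0.    -0.002]]
cam off in tool [-0.14512089  0.07328544 -0.00026574]
cam axes in tool
 [[ 0.001  0.282 -0.959]
 [ 0.     0.959  0.282]
 [ 1.    -0.001  0.001]]
```

```bash
python3 -m creep --help 2>&1 | head; ls / ; nproc
```

```text
invalid input: not JSON, or not a number
bin
container_info.json
dev
etc
home
include
lib
lib64
libexec
lost+found
mnt
nix
old_root
opt
proc
root
run
sbin
share
sys
tmp
usr
var
workdir
4
```

View pics/crop0.png

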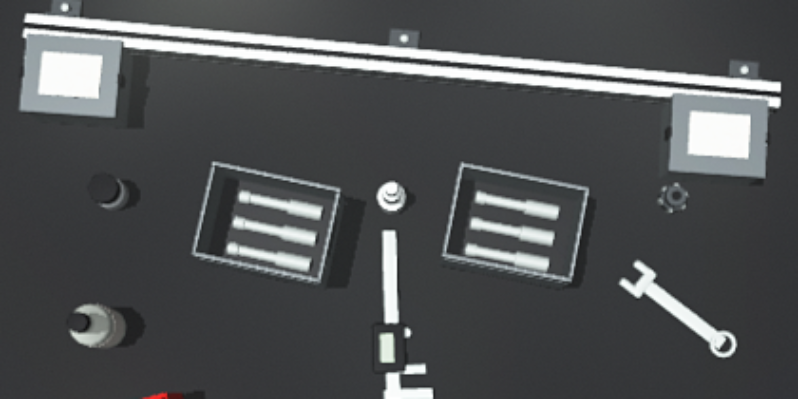

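Run:
```python
from h import *
d=dict(np.load('/tmp/top0.npz')); W=pts(d)
m=(W[...,2]>0.022)&(W[...,2]<0.036)&(abs(W[...,1])<0.3)&(W[...,0]>0.66)&(W[...,0]<0.78)
P=W[m]
# near edge per y bin
ys=np.arange(-.28,.29,.02);xs=[];xf=[]
for y in ys:
    q=P[abs(P[:,1]-y)<.01][:,0]; xs.append(q.min()); xf.append(q.max())
a=np.polyfit(ys,xs,1);b=np.polyfit(ys,xf,1);print(a,b,np.degrees(np.arctan(a[0])), np.std(np.polyval(a,ys)-xs))
```

```text
[0.0691815  0.73564377] [0.06129773 0.76719358] 3.9575021986196774 0.0005973553687369152
```

```bash
cat >> h.py <<'E'
def axes(yaw,phi):
    y,p=np.radians(yaw),np.radians(phi)
    e=np.array([np.cos(y),np.sin(y),0]);k=np.array([0,0,1.])
    x=-np.sin(p)*e-np.cos(p)*k; yy=np.cos(p)*e-np.sin(p)*k
    return np.stack([x,yy,np.cross(x,yy)],1)
def T(pos,yaw,phi):
    M=np.eye(4);M[:3,:3]=axes(yaw,phi);M[:3,3]=pos;return M
def Tobs():
    s=manip.observe();M=np.eye(4);M[:3,:3]=R.from_euler('xyz',s['ee_rot']).as_matrix();M[:3,3]=s['eef_pos'];return M
def frac(T0,T1,n):
    from scipy.linalg import logm,expm
    return expm(np.real(logm(np.linalg.inv(T0)@T1))/n)
def rows(T0,T1,n):
    D=frac(T0,T1,n); s=D[:3,3]*100; w=R.from_matrix(D[:3,:3]).as_rotvec()
    print(n,'x', [np.round(s,2).tolist(),np.round(w,3).tolist()], 'mm/row',round(np.linalg.norm(s)*10,1),'deg',round(np.degrees(np.linalg.norm(w)),2))
def status():
    s=manip.observe();M=Tobs();x=M[:3,0];y=M[:3,1];z=M[:3,2]
    phi=np.degrees(np.arctan2(np.linalg.norm(x[:2])*np.sign(-x[:2]@np.array([1,0])),-x[2]))
    # jaw axis is horizontal: yaw from z axis = right of e
    yaw=np.degrees(np.arctan2(z[0],-z[1]))
    print('t',round(s['time'],2),'tcp',s['eef_pos'].round(4),'phi',round(phi,1),'yaw',round(yaw,1),'zz',z[2].round(3),'q',s['qpos'].round(2),'F',s['contact_force'].round(1),'op',round(s['opening'],3))
E
python3 - <<'E'
from h import *
status()
T0=np.eye(4);T0[:3,:3]=Tobs()[:3,:3];T0[:3,3]=[.21,-.642,.239]
T1=T([.68,.11,.30],-10.6,0)
rows(Tobs(),T1,20); rows(T1,T([.70,.106,.16],-10.6,60),9)
E
```

```text
t 0.15 tcp [ 0.2095 -0.6411  0.2377] phi 0.1 yaw 18.1 zz -0.002 q [-1.29  0.26  1.61 -0.    1.27 -0.04] F [0.1 0.2 0.1] op 0.088
20 x [[-0.31, 2.67, -3.6], [0.025, -0.0, 0.0]] mm/row 44.9 deg 1.43
9 x [[1.35, 0.94, 0.0], [-0.0, -0.0, -0.116]] mm/row 16.5 deg 6.67
```

```bash
python3 -m creep '[[[-0.31,2.67,-3.6],[0.025,0,0],6],[[-0.31,2.67,-3.6],[0.025,0,0],6],[[-0.31,2.67,-3.6],[0.025,0,0],6],[[-0.31,2.67,-3.6],[0.025,0,0],6],[[-0.31,2.67,-3.6],[0.025,0,0],6],[[-0.31,2.67,-3.6],[0.025,0,0],6],[[-0.31,2.67,-3.6],[0.025,0,0],6],[[-0.31,2.67,-3.6],[0.025,0,0],6],[[-0.31,2.67,-3.6],[0.025,0,0],6],[[-0.31,2.67,-3.6],[0.025,0,0],6],[[-0.31,2.67,-3.6],[0.025,0,0],6],[[-0.31,2.67,-3.6],[0.025,0,0],6],[[-0.31,2.67,-3.6],[0.025,0,0],6],[[-0.31,2.67,-3.6],[0.025,0,0],6],[[-0.31,2.67,-3.6],[0.025,0,0],6],[[-0.31,2.67,-3.6],[0.025,0,0],6],[[-0.31,2.67,-3.6],[0.025,0,0],6],[[-0.31,2.67,-3.6],[0.025,0,0],6],[[-0.31,2.67,-3.6],[0.025,0,0],6],[[-0.31,2.67,-3.6],[0.025,0,0],6]]'; python3 -c "
from h import *
status(); rows(Tobs(),T([.70,.106,.16],-10.6,60),9)"
```

```text
time: 2.15
eef_pos: [0.6815, 0.1118, 0.3003]
ee_rot: [-1.135, 1.57, -2.891]
contact_force: [0.5, -0.4, 0.2]
opening: 0.0598
t 2.15 tcp [0.6815 0.1118 0.3003] phi 0.0 yaw -10.6 zz 0.0 q [ 0.13  0.26  1.49 -0.    1.39  1.88] F [ 0.5 -0.4  0.2] op 0.06
9 x [[1.36, 0.93, 0.02], [0.0, 0.0, -0.116]] mm/row 16.5 deg 6.66
```

```bash
python3 -c "
from h import *
rows(Tobs(),T([.66,.114,.20],-10.6,60),9)"
```

```text
9 x [[1.15, 0.3, 0.02], [0.0, 0.0, -0.116]] mm/row 11.9 deg 6.66
```

```bash
python3 -m creep '[[[1.15,0.3,0],[0,0,-0.116],6],[[1.15,0.3,0],[0,0,-0.116],6],[[1.15,0.3,0],[0,0,-0.116],6],[[1.15,0.3,0],[0,0,-0.116],6],[[1.15,0.3,0],[0,0,-0.116],6],[[1.15,0.3,0],[0,0,-0.116],6],[[1.15,0.3,0],[0,0,-0.116],6],[[1.15,0.3,0],[0,0,-0.116],6],[[1.15,0.3,0],[0,0,-0.116],6]]'; python3 -c "
from h import *
status();shot('wrist','w1.png');shot('scene','s1.png')"
```

```text
time: 3.05
eef_pos: [0.66, 0.1138, 0.1997]
ee_rot: [-1.571, 0.522, 2.957]
contact_force: [-1.1, -0.5, 0.1]
opening: 0.0601
t 3.05 tcp [0.66   0.1138 0.1997] phi 60.1 yaw -10.6 zz 0.0 q [0.04 0.95 0.95 0.25 2.27 1.85] F [-1.1 -0.5  0.1] op 0.06
```

View pics/w1.png

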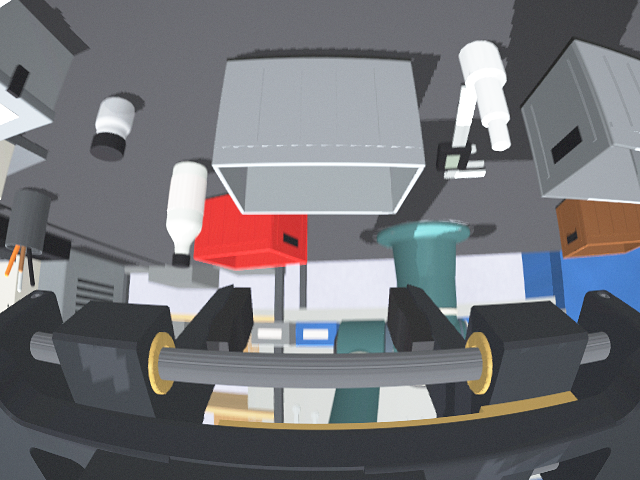

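View pics/s1.png

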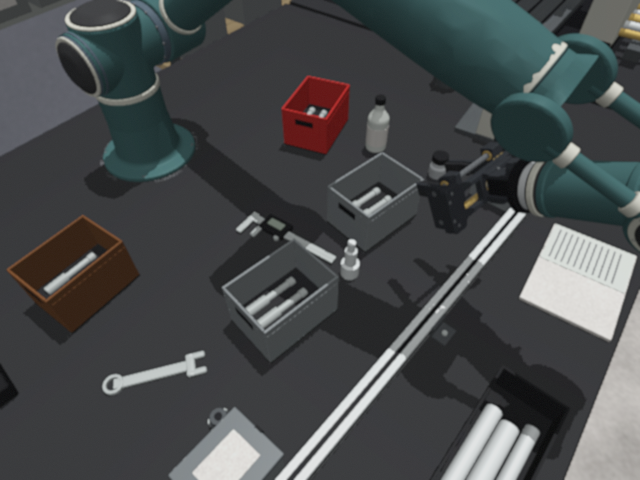

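The wrist view (w1) shows the far face of the left crate upright at px (320,110), with mouth at (318,190), centred between the fingers. This tilt will show the underside. The scene view shows the gripper clear, behind the crate and above the fence. Next is the approach and the tipping arc.

```bash
cat > tip.py <<'E'
from h import *
C={'L':(np.array([.5403,.137,0]),-10.6),'R':(np.array([.547,-.1462,0]),-9.9)}
def tcp(side,th,phi=60,h0=.083,w=.009,gap=0):
    c,yaw=C[side];y=np.radians(yaw);e=np.array([np.cos(y),np.sin(y),0]);k=np.array([0,0,1.])
    t=np.radians(th);p=np.radians(phi)
    up=th<90-phi
    h=h0 if up else h0-2*w
    pos=np.array([.11*np.cos(t)-h*np.sin(t),.11*np.sin(t)+h*np.cos(t)])
    ty=np.array([np.cos(p),-np.sin(p)])
    pos=pos-(-w if up else w)*ty
    n=np.array([np.cos(t),np.sin(t)]);pos=pos+gap*n
    return c-.055*e+pos[0]*e+pos[1]*k
def arc(side,ths,phi=60,gap=0):
    A=axes(C[side][1],phi)
    q=[tcp(side,t,phi,gap=gap) for t in ths]
    for a,b,t in zip(q,q[1:],ths[1:]): print(round(t,1),(A.T@(b-a)*100).round(2).tolist(),b.round(3))
E
python3 - <<'E'
from tip import *
p=tcp('L',0,gap=.012);print(p)
rows(Tobs(),T(p,-10.6,60),8)
arc('L',np.linspace(0,55,21))
E
```

```text
[0.61057988 0.12384748 0.07520577]
8 x [[1.25, 0.97, -0.02], [-0.0, 0.0, 0.001]] mm/row 15.8 deg 0.08
2.8 [0.1, -0.65, 0.0] [0.595 0.127 0.08 ]
5.5 [0.13, -0.65, -0.0] [0.59  0.128 0.085]
8.2 [0.16, -0.64, 0.0] [0.586 0.128 0.09 ]
11.0 [0.19, -0.63, 0.0] [0.581 0.129 0.095]
13.8 [0.22, -0.62, -0.0] [0.576 0.13  0.099]
16.5 [0.25, -0.61, 0.0] [0.571 0.131 0.103]
19.2 [0.28, -0.6, 0.0] [0.566 0.132 0.107]
22.0 [0.31, -0.59, -0.0] [0.56  0.133 0.11 ]
24.8 [0.33, -0.57, 0.0] [0.555 0.134 0.114]
27.5 [0.36, -0.55, 0.0] [0.549 0.135 0.117]
30.2 [0.38, -0.54, 0.0] [0.543 0.136 0.119]
33.0 [0.33, -0.52, -0.0] [0.538 0.137 0.122]
35.8 [0.35, -0.5, -0.0] [0.532 0.139 0.125]
38.5 [0.38, -0.49, -0.0] [0.527 0.14  0.127]
41.2 [0.4, -0.47, -0.0] [0.521 0.141 0.129]
44.0 [0.42, -0.45, 0.0] [0.515 0.142 0.131]
46.8 [0.44, -0.43, -0.0] [0.509 0.143 0.132]
49.5 [0.46, -0.4, 0.0] [0.503 0.144 0.134]
52.2 [0.48, -0.38, -0.0] [0.497 0.145 0.135]
55.0 [0.5, -0.36, 0.0] [0.491 0.146 0.135]
```

```bash
python3 -m creep '[[[1.25,0.97,0],[0,0,0],6],[[1.25,0.97,0],[0,0,0],6],[[1.25,0.97,0],[0,0,0],6],[[1.25,0.97,0],[0,0,0],6],[[1.25,0.97,0],[0,0,0],6],[[1.25,0.97,0],[0,0,0],6],[[1.25,0.97,0],[0,0,0],6],[[1.25,0.97,0],[0,0,0],6],[[0,0,0],[0,0,0],6]]'; python3 -c "
from h import *
status();shot('wrist','w2.png');print(manip.observe()['contact_force'])"
```

```text
time: 4.05
eef_pos: [0.6112, 0.1227, 0.0804]
ee_rot: [-1.569, 0.522, 2.958]
contact_force: [-0.2, 0.5, 0.1]
opening: 0.0597
t 4.05 tcp [0.6112 0.1227 0.0804] phi 60.1 yaw -10.5 zz 0.001 q [0.05 0.96 1.15 0.23 2.05 1.8 ] F [-0.2  0.5  0.1] op 0.06
[ 0.299888   -0.25108362  0.32114771]
```

View pics/w2.png

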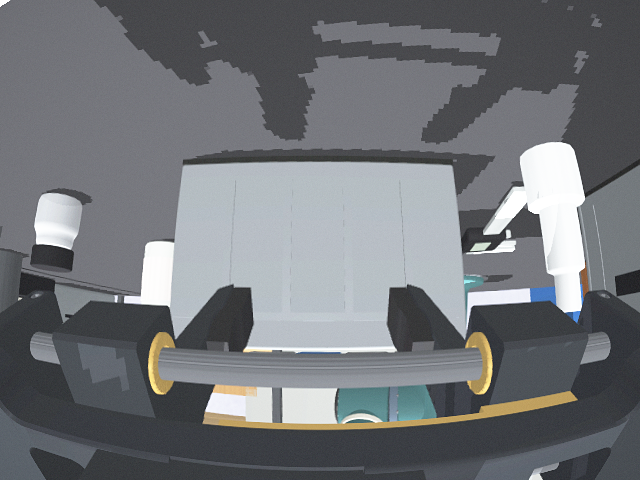

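The wrist view shows the crate's far face between the fingers, with its foot at row 160. It is centred (px 185–460) and the shaft at (555,220) is clear.

```bash
python3 -m creep '[[[0.2,0.35,0],[0,0,0],6],[[0.35,-0.2,0],[0,0,0],6],[[0.35,-0.2,0],[0,0,0],6],[[0,0,0],[0,0,0],6]]'; python3 -m creep '[[[0.26,-0.15,0],[0,0,0],6],[[0,0,0],[0,0,0],6]]';python3 -c "
from h import *
status();print(manip.observe()['contact_force'])"
```

```text
time: 4.5
eef_pos: [0.6053, 0.1242, 0.0798]
ee_rot: [-1.571, 0.527, 2.957]
contact_force: [-0.0, 0.1, 0.3]
opening: 0.06
time: 4.7
eef_pos: [0.6023, 0.1248, 0.0796]
ee_rot: [-1.571, 0.527, 2.957]
contact_force: [-0.3, -0.2, -0.3]
opening: 0.0601
t 4.7 tcp [0.6023 0.1248 0.0796] phi 59.8 yaw -10.5 zz -0.0 q [0.05 0.94 1.19 0.23 2.03 1.79] F [-0.3 -0.2 -0.3] op 0.06
[-0.26228013 -0.16160288 -0.27664887]
```

```bash
python3 -m creep '[[[0.15,0.26,0],[0,0,0],6],[[0,0,0],[0,0,0],6]]'; python3 -m creep '[[[0.26,-0.15,0],[0,0,0],6],[[0,0,0],[0,0,0],6]]';python3 -c "
from h import *
status();print(manip.observe()['contact_force'])"
```

```text
time: 4.9
eef_pos: [0.6023, 0.1246, 0.0758]
ee_rot: [-1.571, 0.526, 2.957]
contact_force: [-0.0, -0.2, -0.0]
opening: 0.0597
time: 5.1
eef_pos: [0.5997, 0.1252, 0.0762]
ee_rot: [-1.571, 0.528, 2.957]
contact_force: [2.3, 0.2, -1.1]
opening: 0.0601
t 5.1 tcp [0.5997 0.1252 0.0762] phi 59.7 yaw -10.6 zz -0.0 q [0.05 0.94 1.19 0.23 2.02 1.79] F [ 2.3  0.2 -1.1] op 0.06
[ 2.29496767  0.22073521 -1.09401144]
```

```bash
python3 -m creep '[[[0.12,-0.65,0],[0,0,0],6],[[0.13,-0.65,0],[0,0,0],6],[[0.16,-0.64,0],[0,0,0],6],[[0.19,-0.63,0],[0,0,0],6],[[0.22,-0.62,0],[0,0,0],6],[[0,0,0],[0,0,0],6]]'; python3 -c "
from h import *
status();d=shot('wrist','w3.png');shot('top','t3.png');shot('scene','s3.png')"
```

```text
time: 5.7
eef_pos: [0.5764, 0.1296, 0.1007]
ee_rot: [-1.571, 0.527, 2.958]
contact_force: [1.5, 0.6, 0.4]
opening: 0.0599
t 5.7 tcp [0.5764 0.1296 0.1007] phi 59.8 yaw -10.5 zz -0.0 q [0.06 0.88 1.27 0.23 2.02 1.8 ] F [1.5 0.6 0.4] op 0.06
```

View pics/w3.png

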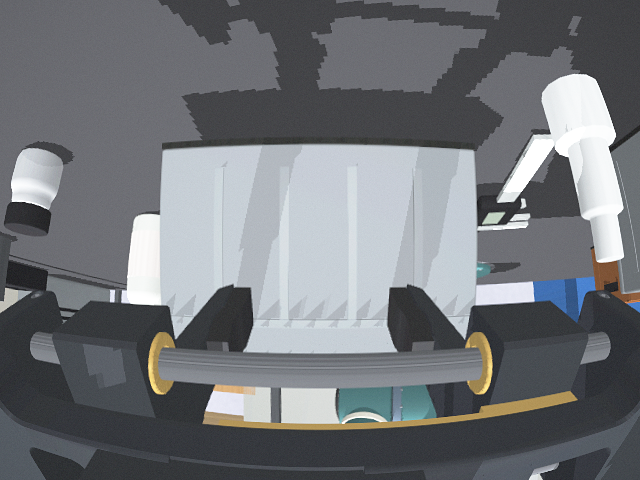

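View pics/s3.png

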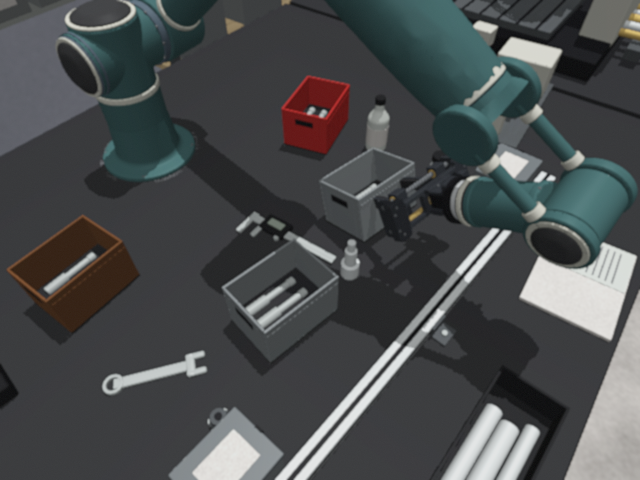

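The crate's far foot edge has lifted: its shadow shows at wrist row 95–145, and the crate leans back in the scene view at (365,190). It is tipping and not sliding, so I continue.

```bash
python3 -m creep '[[[0.25,-0.61,0],[0,0,0],6],[[0.28,-0.6,0],[0,0,0],6],[[0.31,-0.59,0],[0,0,0],6],[[0.33,-0.57,0],[0,0,0],6],[[0.36,-0.55,0],[0,0,0],6],[[0.38,-0.54,0],[0,0,0],6],[[0.33,-0.52,0],[0,0,0],6],[[0.35,-0.5,0],[0,0,0],6],[[0,0,0],[0,0,0],6]]'; python3 -c "
from h import *
status();d=shot('wrist','w4.png');d=shot('top','t4.png');np.savez('/tmp/t4.npz',**d)
W=pts(d); P=W[(abs(W[...,0]-.52)<.13)&(abs(W[...,1]-.14)<.09)&(W[...,2]<.17)&(W[...,2]>.02)]
print(np.percentile(P[:,2],[50,95,99]))"
```

```text
time: 6.75
eef_pos: [0.532, 0.1379, 0.1259]
ee_rot: [-1.571, 0.527, 2.958]
contact_force: [2.5, 0.5, 3.4]
opening: 0.0598
t 6.75 tcp [0.532  0.1379 0.1259] phi 59.8 yaw -10.5 zz -0.0 q [0.07 0.78 1.39 0.24 1.99 1.8 ] F [2.5 0.5 3.4] op 0.06
[0.08100212 0.16210501 0.16725602]
```

View pics/w4.png

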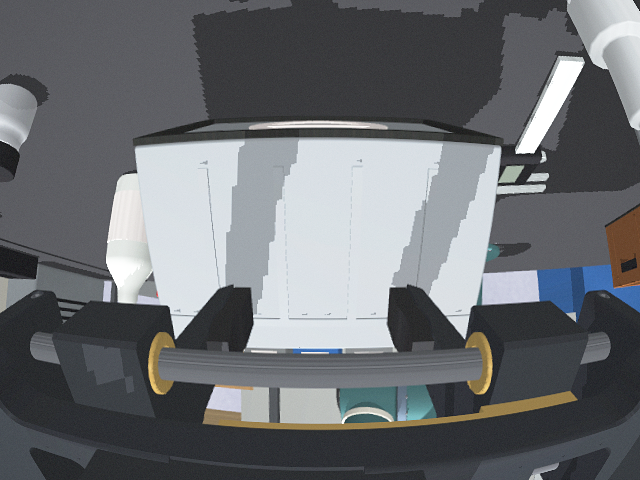

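View pics/t4.png

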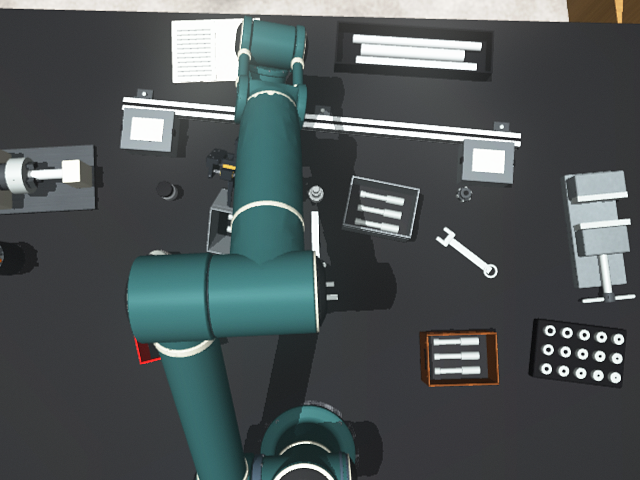

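```bash
python3 -m creep '[[[0.38,-0.49,0],[0,0,0],6],[[0.4,-0.47,0],[0,0,0],6],[[0.42,-0.45,0],[0,0,0],6],[[0.44,-0.43,0],[0,0,0],6],[[0.46,-0.4,0],[0,0,0],6],[[0,0,0],[0,0,0],6]]'
cat >> h.py <<'E'
def wpts(d):
    z=d['range_z']; v,u=np.mgrid[0:480,0:640]; F=f(d)
    dx,dy=u-d['cx'],v-d['cy']; r=np.hypot(dx,dy)+1e-9; t=np.tan(r/F)
    P=np.stack([dx/r*t*z,-dy/r*t*z,-z],-1)
    W=P@att(d).T+np.array(d['origin']); W[z==0]=np.nan
    return W
def tilt(d,box):
    W=wpts(d);u0,u1,v0,v1=box
    P=W[v0:v1,u0:u1].reshape(-1,3);P=P[~np.isnan(P[:,0])]
    P=P[abs(P[:,2]-np.median(P[:,2]))<.08]
    for _ in range(3):
        c=P.mean(0);n=np.linalg.svd(P-c,full_matrices=False)[2][2]; P=P[abs((P-c)@n)<.006]
    n=n*np.sign(n[0]); return c.round(3),n.round(3),'elev',round(np.degrees(np.arctan2(n[2],np.hypot(n[0],n[1]))),1),len(P)
E
python3 -c "
from h import *
status();d=shot('wrist','w5.png');np.savez('/tmp/w5.npz',**d);print(tilt(d,(260,380,170,290)))"
```

```text
time: 7.45
eef_pos: [0.5027, 0.1432, 0.1344]
ee_rot: [-1.571, 0.526, 2.958]
contact_force: [2.5, 1.1, 5.0]
opening: 0.0598
t 7.45 tcp [0.5027 0.1432 0.1344] phi 59.9 yaw -10.5 zz 0.0 q [0.08 0.72 1.47 0.25 1.97 1.8 ] F [2.5 1.1 5. ] op 0.06
(array([0.529, 0.139, 0.107]), array([ 0.635, -0.121,  0.763]), 'elev', np.float64(49.8), 14357)
```

View pics/w5.png

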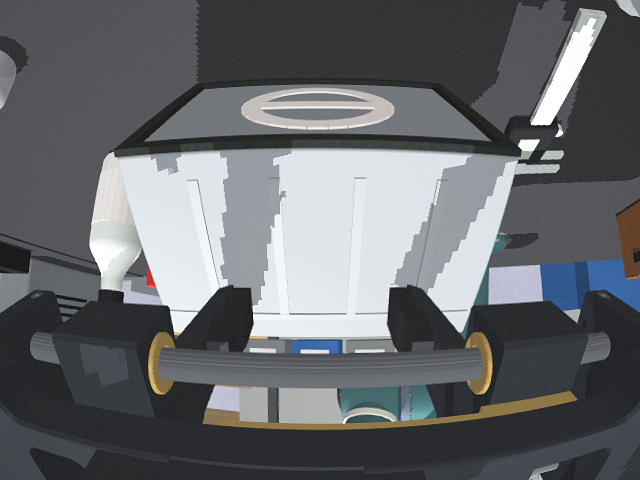

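The left crate's underside shows a white ring with a bar at wrist px (318,108). The tilt measures 49.8°, which agrees with the model, so two more rows bring it to about 55°.

```bash
python3 -m creep '[[[0.48,-0.38,0],[0,0,0],6],[[0.5,-0.36,0],[0,0,0],6],[[0.1,-0.07,0],[0,0,0],6],[[0,0,0],[0,0,0],6],[[0,0,0],[0,0,0],6],[[0,0,0],[0,0,0],6],[[0,0,0],[0,0,0],6],[[0,0,0],[0,0,0],6]]'; python3 -c "
from tip import *
status();d=shot('wrist','w6.png');print(tilt(d,(260,380,190,290)));arc('L',np.linspace(55,0,21))"
```

```text
time: 8.3
eef_pos: [0.4907, 0.1454, 0.1357]
ee_rot: [-1.571, 0.527, 2.957]
contact_force: [1.1, 1.6, 4.8]
opening: 0.0597
t 8.3 tcp [0.4907 0.1454 0.1357] phi 59.8 yaw -10.6 zz -0.0 q [0.09 0.7  1.51 0.25 1.95 1.8 ] F [1.1 1.6 4.8] op 0.06
(array([0.517, 0.141, 0.112]), array([ 0.558, -0.108,  0.823]), 'elev', np.float64(55.4), 11961)
52.2 [-0.5, 0.36, -0.0] [0.497 0.145 0.135]
49.5 [-0.48, 0.38, 0.0] [0.503 0.144 0.134]
46.8 [-0.46, 0.4, -0.0] [0.509 0.143 0.132]
44.0 [-0.44, 0.43, 0.0] [0.515 0.142 0.131]
41.2 [-0.42, 0.45, -0.0] [0.521 0.141 0.129]
38.5 [-0.4, 0.47, 0.0] [0.527 0.14  0.127]
35.8 [-0.38, 0.49, 0.0] [0.532 0.139 0.125]
33.0 [-0.35, 0.5, 0.0] [0.538 0.137 0.122]
30.2 [-0.33, 0.52, 0.0] [0.543 0.136 0.119]
27.5 [-0.38, 0.54, -0.0] [0.549 0.135 0.117]
24.8 [-0.36, 0.55, -0.0] [0.555 0.134 0.114]
22.0 [-0.33, 0.57, -0.0] [0.56  0.133 0.11 ]
19.2 [-0.31, 0.59, 0.0] [0.566 0.132 0.107]
16.5 [-0.28, 0.6, -0.0] [0.571 0.131 0.103]
13.8 [-0.25, 0.61, -0.0] [0.576 0.13  0.099]
11.0 [-0.22, 0.62, 0.0] [0.581 0.129 0.095]
8.2 [-0.19, 0.63, -0.0] [0.586 0.128 0.09 ]
5.5 [-0.16, 0.64, -0.0] [0.59  0.128 0.085]
2.8 [-0.13, 0.65, 0.0] [0.595 0.127 0.08 ]
0.0 [-0.1, 0.65, -0.0] [0.599 0.126 0.075]
```

View pics/w6.png

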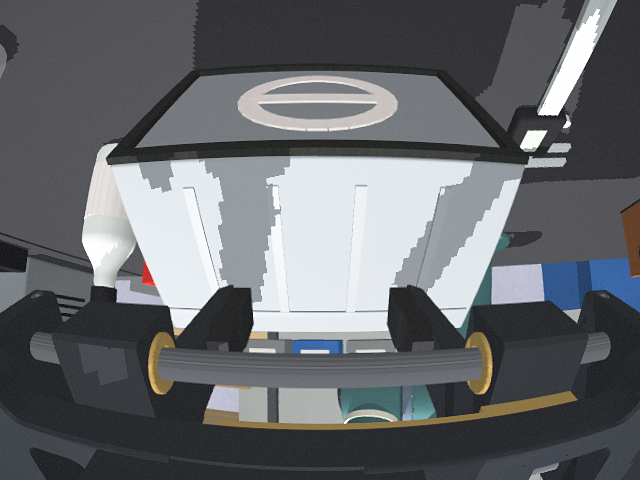

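At 55.4° the ring and bar at (318,103) are clearly visible, so the left crate is stamped. Now lowering along the same arc.

```bash
python3 -m creep '[[[-0.1,0.07,0],[0,0,0],6],[[-0.5,0.36,0],[0,0,0],6],[[-0.48,0.38,0],[0,0,0],6],[[-0.46,0.4,0],[0,0,0],6],[[-0.44,0.43,0],[0,0,0],6],[[-0.42,0.45,0],[0,0,0],6],[[-0.4,0.47,0],[0,0,0],6],[[-0.38,0.49,0],[0,0,0],6],[[-0.35,0.5,0],[0,0,0],6],[[-0.33,0.52,0],[0,0,0],6],[[-0.38,0.54,0],[0,0,0],6],[[-0.36,0.55,0],[0,0,0],6],[[-0.33,0.57,0],[0,0,0],6],[[-0.31,0.59,0],[0,0,0],6],[[-0.28,0.6,0],[0,0,0],6],[[-0.25,0.61,0],[0,0,0],6],[[-0.22,0.62,0],[0,0,0],6],[[-0.19,0.63,0],[0,0,0],6],[[0,0,0],[0,0,0],6]]'; python3 -c "
from h import *
status();d=shot('wrist','w7.png');print(tilt(d,(260,380,190,280)))"
```

```text
time: 10.25
eef_pos: [0.5872, 0.1273, 0.0896]
ee_rot: [-1.57, 0.528, 2.957]
contact_force: [6.7, -0.5, 3.9]
opening: 0.06
t 10.25 tcp [0.5872 0.1273 0.0896] phi 59.8 yaw -10.6 zz 0.0 q [0.06 0.91 1.23 0.23 2.02 1.79] F [ 6.7 -0.5  3.9] op 0.06
(array([0.588, 0.128, 0.056]), array([ 0.975, -0.185,  0.126]), 'elev', np.float64(7.3), 10748)
```

```bash
python3 -m creep '[[[-0.08,0.32,0],[0,0,0],6],[[-0.08,0.32,0],[0,0,0],6],[[-0.06,0.32,0],[0,0,0],6],[[-0.06,0.32,0],[0,0,0],6],[[-0.05,0.32,0],[0,0,0],6],[[-0.07,0.32,0],[0,0,0],6],[[-0.17,0.1,0],[0,0,0],6],[[-0.35,0.2,0],[0,0,0],6],[[-0.87,0.5,0],[0,0,0],6],[[-1.74,1,0],[0,0,0],6],[[-1.74,1,0],[0,0,0],6],[[0,0,0],[0,0,0],6]]'; python3 -c "
from tip import *
status();d=shot('wrist','w8.png');print(tilt(d,(260,380,170,230)))
p=tcp('R',0,gap=.03);q=p.copy();p[2]=.22;print(p,q);T0=Tobs();up=T0.copy();up[2,3]=.22
rows(T0,up,4);rows(up,T(p,-9.9,60),8);rows(T(p,-9.9,60),T(q,-9.9,60),5)"
```

```text
time: 11.5
eef_pos: [0.6556, 0.1144, 0.0756]
ee_rot: [-1.571, 0.527, 2.957]
contact_force: [1.0, -0.7, 0.2]
opening: 0.0598
t 11.5 tcp [0.6556 0.1144 0.0756] phi 59.8 yaw -10.6 zz 0.0 q [0.04 1.05 1.   0.22 2.12 1.8 ] F [ 1.  -0.7  0.2] op 0.06
(array([0.607, 0.124, 0.004]), array([ 0.334, -0.065,  0.94 ]), 'elev', np.float64(70.1), 4362)
[ 0.63516728 -0.16158765  0.22      ] [ 0.63516728 -0.16158765  0.07520577]
4 x [[-1.81, -3.12, 0.0], [0.0, -0.0, 0.0]] mm/row 36.1 deg 0.0
8 x [[-0.32, 0.19, 3.44], [-0.001, -0.001, -0.0]] mm/row 34.6 deg 0.09
5 x [[1.45, 2.51, -0.0], [0.0, -0.0, 0.0]] mm/row 29.0 deg 0.0
```

View pics/w8.png

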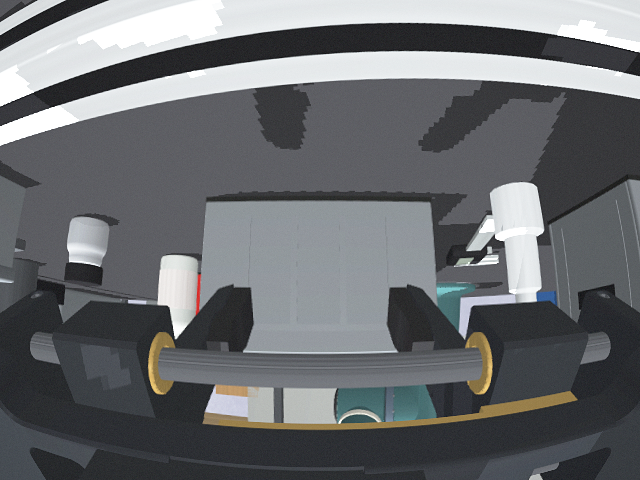

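The left crate is flat again, with face px 205–433 and foot at row 197. On to the right crate.

```bash
python3 -m creep '[[[-1.81,-3.12,0],[0,0,0],6],[[-1.81,-3.12,0],[0,0,0],6],[[-1.81,-3.12,0],[0,0,0],6],[[-1.81,-3.12,0],[0,0,0],6],[[-0.32,0.19,3.44],[-0.001,-0.001,0],6],[[-0.32,0.19,3.44],[-0.001,-0.001,0],6],[[-0.32,0.19,3.44],[-0.001,-0.001,0],6],[[-0.32,0.19,3.44],[-0.001,-0.001,0],6],[[-0.32,0.19,3.44],[-0.001,-0.001,0],6],[[-0.32,0.19,3.44],[-0.001,-0.001,0],6],[[-0.32,0.19,3.44],[0,-0.001,0],6],[[-0.32,0.19,3.44],[0,-0.001,0],6],[[0,0,0],[0,0,0],6]]'; python3 -c "
from tip import *
status();d=shot('top');np.savez('/tmp/t8.npz',**d)
q=tcp('R',0,gap=.012);rows(Tobs(),T(q,-9.9,60),8)
d=shot('wrist','w9.png')"
```

```text
time: 12.85
eef_pos: [0.6329, -0.1653, 0.2199]
ee_rot: [-1.57, 0.525, 2.963]
contact_force: [1.0, 0.1, 0.8]
opening: 0.0599
t 12.85 tcp [ 0.6329 -0.1653  0.2199] phi 59.9 yaw -10.2 zz 0.0 q [-0.26  0.92  0.95 -0.09  2.31  1.47] F [1.  0.1 0.8] op 0.06
8 x [[1.08, 1.46, -0.02], [-0.0, -0.001, -0.0]] mm/row 18.2 deg 0.04
```

View pics/w9.png

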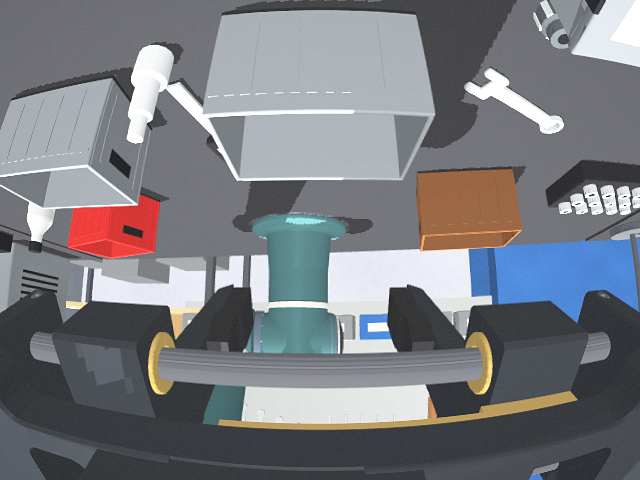

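```bash
python3 -m creep '[[[1.08,1.46,-0.02],[0,-0.001,0],6],[[1.08,1.46,-0.02],[0,-0.001,0],6],[[1.08,1.46,-0.02],[0,-0.001,0],6],[[1.08,1.46,-0.02],[0,0,0],6],[[1.08,1.46,-0.02],[0,-0.001,0],6],[[1.08,1.46,-0.02],[0,0,0],6],[[1.08,1.46,-0.02],[0,-0.001,0],6],[[1.08,1.46,-0.02],[0,0,0],6],[[0,0,0],[0,0,0],6],[[0,0,0],[0,0,0],6]]'; python3 -c "
from tip import *
status();
q=tcp('R',0,gap=.004);print(q);rows(Tobs(),T(q,-9.9,60),2)
"
```

```text
time: 13.95
eef_pos: [0.6188, -0.1568, 0.0755]
ee_rot: [-1.569, 0.525, 2.972]
contact_force: [-0.6, -0.0, 0.5]
opening: 0.0598
t 13.95 tcp [ 0.6188 -0.1568  0.0755] phi 59.9 yaw -9.7 zz 0.001 q [-0.25  1.02  1.05 -0.08  2.11  1.49] F [-0.6 -0.   0.5] op 0.06
[ 0.60955444 -0.1571175   0.07520577]
2 x [[0.4, -0.22, 0.09], [0.0, 0.001, -0.001]] mm/row 4.6 deg 0.1
```

```bash
python3 -m creep '[[[0.4,-0.22,0.09],[0,0.001,0],6],[[0.4,-0.22,0.09],[0,0.001,0],6],[[0,0,0],[0,0,0],6]]';python3 -m creep '[[[0.26,-0.15,0],[0,0,0],6],[[0,0,0],[0,0,0],6]]'; python3 -c "
from tip import *
status()
print(tcp('R',0)); arc('R',np.linspace(0,55,21))
"
```

```text
time: 14.25
eef_pos: [0.6097, -0.1573, 0.0769]
ee_rot: [-1.57, 0.528, 2.97]
contact_force: [-0.4, 0.5, 0.4]
opening: 0.06
time: 14.45
eef_pos: [0.6072, -0.1567, 0.0765]
ee_rot: [-1.57, 0.529, 2.97]
contact_force: [1.9, -1.2, 1.2]
opening: 0.0602
t 14.45 tcp [ 0.6072 -0.1567  0.0765] phi 59.7 yaw -9.8 zz 0.001 q [-0.25  0.99  1.1  -0.08  2.09  1.49] F [ 1.9 -1.2  1.2] op 0.06
[ 0.605614   -0.15642978  0.07520577]
2.8 [0.1, -0.65, 0.0] [ 0.602 -0.156  0.08 ]
5.5 [0.13, -0.65, -0.0] [ 0.597 -0.155  0.085]
8.2 [0.16, -0.64, 0.0] [ 0.593 -0.154  0.09 ]
11.0 [0.19, -0.63, -0.0] [ 0.588 -0.153  0.095]
13.8 [0.22, -0.62, 0.0] [ 0.583 -0.152  0.099]
16.5 [0.25, -0.61, -0.0] [ 0.578 -0.152  0.103]
19.2 [0.28, -0.6, -0.0] [ 0.573 -0.151  0.107]
22.0 [0.31, -0.59, 0.0] [ 0.567 -0.15   0.11 ]
24.8 [0.33, -0.57, -0.0] [ 0.561 -0.149  0.114]
27.5 [0.36, -0.55, -0.0] [ 0.556 -0.148  0.117]
30.2 [0.38, -0.54, 0.0] [ 0.55  -0.147  0.119]
33.0 [0.33, -0.52, -0.0] [ 0.544 -0.146  0.122]
35.8 [0.35, -0.5, 0.0] [ 0.539 -0.145  0.125]
38.5 [0.38, -0.49, -0.0] [ 0.533 -0.144  0.127]
41.2 [0.4, -0.47, 0.0] [ 0.528 -0.143  0.129]
44.0 [0.42, -0.45, -0.0] [ 0.522 -0.142  0.131]
46.8 [0.44, -0.43, -0.0] [ 0.516 -0.141  0.132]
49.5 [0.46, -0.4, 0.0] [ 0.51  -0.14   0.134]
52.2 [0.48, -0.38, -0.0] [ 0.504 -0.139  0.135]
55.0 [0.5, -0.36, 0.0] [ 0.498 -0.138  0.135]
```

```bash
python3 -m creep '[[[0.15,-0.67,0],[0,0,0],6],[[0.13,-0.65,0],[0,0,0],6],[[0.16,-0.64,0],[0,0,0],6],[[0.19,-0.63,0],[0,0,0],6],[[0.22,-0.62,0],[0,0,0],6],[[0.25,-0.61,0],[0,0,0],6],[[0.28,-0.6,0],[0,0,0],6],[[0.31,-0.59,0],[0,0,0],6],[[0.33,-0.57,0],[0,0,0],6],[[0.36,-0.55,0],[0,0,0],6],[[0.38,-0.54,0],[0,0,0],6],[[0.33,-0.52,0],[0,0,0],6],[[0.35,-0.5,0],[0,0,0],6],[[0,0,0],[0,0,0],6]]'; python3 -c "
from h import *
status();d=shot('wrist');print(tilt(d,(260,380,190,290)))"
```

```text
time: 15.85
eef_pos: [0.5389, -0.1448, 0.1254]
ee_rot: [-1.57, 0.527, 2.97]
contact_force: [2.8, -1.6, 5.9]
opening: 0.0602
t 15.85 tcp [ 0.5389 -0.1448  0.1254] phi 59.8 yaw -9.8 zz 0.0 q [-0.26  0.82  1.32 -0.09  2.05  1.49] F [ 2.8 -1.6  5.9] op 0.06
(array([ 0.556, -0.147,  0.099]), array([ 0.801, -0.138,  0.582]), 'elev', np.float64(35.6), 11946)
```

```bash
python3 -m creep '[[[0.38,-0.49,0],[0,0,0],6],[[0.4,-0.47,0],[0,0,0],6],[[0.42,-0.45,0],[0,0,0],6],[[0.44,-0.43,0],[0,0,0],6],[[0.46,-0.4,0],[0,0,0],6],[[0.48,-0.38,0],[0,0,0],6],[[0.5,-0.36,0],[0,0,0],6],[[0.1,-0.07,0],[0,0,0],6],[[0,0,0],[0,0,0],6],[[0,0,0],[0,0,0],6],[[0,0,0],[0,0,0],6],[[0,0,0],[0,0,0],6],[[0,0,0],[0,0,0],6]]'; python3 -c "
from h import *
status();d=shot('wrist','w10.png');print(tilt(d,(260,380,190,290)))"
```

```text
time: 17.2
eef_pos: [0.4967, -0.1374, 0.1357]
ee_rot: [-1.57, 0.524, 2.97]
contact_force: [1.3, -0.2, 6.2]
opening: 0.0599
t 17.2 tcp [ 0.4967 -0.1374  0.1357] phi 60.0 yaw -9.8 zz 0.0 q [-0.26  0.74  1.44 -0.09  2.01  1.49] F [ 1.3 -0.2  6.2] op 0.06
(array([ 0.523, -0.141,  0.112]), array([ 0.559, -0.096,  0.824]), 'elev', np.float64(55.4), 11957)
```

View pics/w10.png

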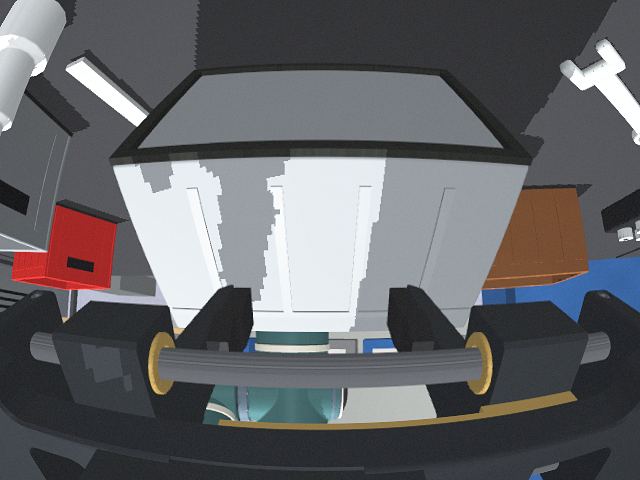

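The right crate at 55.4° has a plain grey underside, px (320,105). That confirms the left crate as the stamped one. Lowering the right crate.

```bash
python3 -m creep '[[[-0.1,0.07,0],[0,0,0],6],[[-0.5,0.36,0],[0,0,0],6],[[-0.48,0.38,0],[0,0,0],6],[[-0.46,0.4,0],[0,0,0],6],[[-0.44,0.43,0],[0,0,0],6],[[-0.42,0.45,0],[0,0,0],6],[[-0.4,0.47,0],[0,0,0],6],[[-0.38,0.49,0],[0,0,0],6],[[-0.35,0.5,0],[0,0,0],6],[[-0.33,0.52,0],[0,0,0],6],[[-0.38,0.54,0],[0,0,0],6],[[-0.36,0.55,0],[0,0,0],6],[[-0.33,0.57,0],[0,0,0],6],[[-0.31,0.59,0],[0,0,0],6],[[-0.28,0.6,0],[0,0,0],6],[[-0.25,0.61,0],[0,0,0],6],[[-0.22,0.62,0],[0,0,0],6],[[-0.19,0.63,0],[0,0,0],6],[[0,0,0],[0,0,0],6]]'; python3 -c "
from h import *
status();d=shot('wrist');print(tilt(d,(260,380,190,280)))"
```

```text
time: 19.15
eef_pos: [0.5941, -0.1542, 0.089]
ee_rot: [-1.571, 0.528, 2.97]
contact_force: [5.4, -0.3, 2.9]
opening: 0.0594
t 19.15 tcp [ 0.5941 -0.1542  0.089 ] phi 59.7 yaw -9.8 zz 0.0 q [-0.25  0.96  1.14 -0.08  2.08  1.49] F [ 5.4 -0.3  2.9] op 0.059
(array([ 0.595, -0.154,  0.056]), array([ 0.978, -0.169,  0.121]), 'elev', np.float64(7.0), 10757)
```

```bash
python3 -m creep '[[[-0.08,0.32,0],[0,0,0],6],[[-0.08,0.32,0],[0,0,0],6],[[-0.06,0.32,0],[0,0,0],6],[[-0.06,0.32,0],[0,0,0],6],[[-0.05,0.32,0],[0,0,0],6],[[-0.07,0.32,0],[0,0,0],6],[[-0.17,0.1,0],[0,0,0],6],[[-0.35,0.2,0],[0,0,0],6],[[-0.87,0.5,0],[0,0,0],6],[[-1.74,1,0],[0,0,0],6],[[-1.5,-2.6,0],[0,0,0],6],[[-2,-3.46,0],[0,0,0],6],[[-2,-3.46,0],[0,0,0],6],[[-2,-3.46,0],[0,0,0],6],[[-2,-3.46,0],[0,0,0],6],[[0,0,0],[0,0,0],6]]'; python3 -c "
from tip import *
status();d=shot('wrist','w11.png')
T0=Tobs()
for p in ([.52,0,.30],[.45,.05,.30]): rows(T0,T(p,-7,-30),14)
"
```

```text
time: 20.8
eef_pos: [0.6427, -0.1627, 0.2737]
ee_rot: [-1.569, 0.537, 2.971]
contact_force: [0.7, 0.5, 1.4]
opening: 0.06
t 20.8 tcp [ 0.6427 -0.1627  0.2737] phi 59.2 yaw -9.9 zz 0.001 q [-0.25  0.9   0.88 -0.1   2.39  1.46] F [0.7 0.5 1.4] op 0.06
14 x [[0.14, -1.16, -1.02], [-0.004, -0.001, 0.111]] mm/row 15.5 deg 6.39
14 x [[0.32, -1.74, -1.3], [-0.004, -0.001, 0.111]] mm/row 22.0 deg 6.39
```

View pics/w11.png

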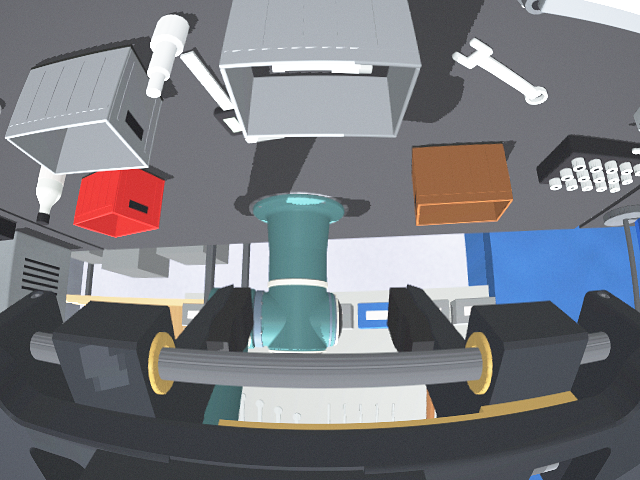

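```bash
cat > kin.py <<'E'
import numpy as np
from scipy.optimize import least_squares
D=[(.6744,.2377,.2647,1.6053,1.2737),(.6906,.3003,.26,1.49,1.39),(.6138,.089,.96,1.14,2.08),(.5153,.1357,.74,1.44,2.01),(.663,.2737,.90,.88,2.39),(.6270,.0765,.99,1.10,2.09),(.558,.1254,.82,1.32,2.05),(.6383,.0755,1.02,1.05,2.11),(.654,.2199,.92,.95,2.31)]
D=np.array(D)
def fk(p,q2,q3,q5):
    r0,h,a,b,dl,L=p; t=q2+q3+q5
    return np.array([r0+a*np.sin(q2)+b*np.sin(q2+q3+dl)+L*np.sin(t),h+a*np.cos(q2)+b*np.cos(q2+q3+dl)+L*np.cos(t)])
s=least_squares(lambda p:np.concatenate([fk(p,*d[2:])-d[:2] for d in D]),[0,.25,.4,.4,0,.25]);
if __name__=='__main__':
    print(s.x.round(3),np.abs(s.fun).max())
    for r in (.40,.43,.46,.55):
      for z in (.03,.3):
        for phi in (0,-15,-25,-35):
            best=None
            for g in ([.0,2.,1.],[-.5,2.4,.5],[.3,1.6,1.]):
                o=least_squares(lambda q:np.r_[fk(s.x,*q)-[r,z],q.sum()-np.pi-np.radians(phi)],g,bounds=([-.94,.31,0],[2.18,2.57,2.66]))
                if best is None or o.cost<best.cost:best=o
            print(r,z,phi,best.x.round(2),'err',np.sqrt(2*best.cost).round(4))
E
python3 kin.py
```

```text
[0.01  0.251 0.506 0.558 0.004 0.338] 0.0024602346106605694
0.4 0.03 0 [-0.02  2.36  0.8 ] err 0.0
0.4 0.03 -15 [-0.19  2.53  0.53] err 0.0
0.4 0.03 -25 [-0.21  2.57  0.36] err 0.0391
0.4 0.03 -35 [-0.17  2.57  0.16] err 0.094
0.4 0.3 0 [-0.32  2.06  1.41] err 0.0
0.4 0.3 -15 [-0.52  2.2   1.2 ] err 0.0
0.4 0.3 -25 [-0.66  2.31  1.06] err 0.0
0.4 0.3 -35 [-0.79  2.41  0.91] err 0.0
0.43 0.03 0 [0.04 2.3  0.8 ] err 0.0
0.43 0.03 -15 [-0.12  2.48  0.52] err 0.0
0.43 0.03 -25 [-0.18  2.57  0.32] err 0.012
0.43 0.03 -35 [-0.13  2.57  0.11] err 0.0665
0.43 0.3 0 [-0.26  2.01  1.39] err 0.0
0.43 0.3 -15 [-0.45  2.16  1.17] err 0.0
0.43 0.3 -25 [-0.58  2.27  1.01] err 0.0
0.43 0.3 -35 [-0.71  2.38  0.86] err 0.0
0.46 0.03 0 [0.1  2.24 0.81] err 0.0
0.46 0.03 -15 [-0.05  2.42  0.51] err 0.0
0.46 0.03 -25 [-0.13  2.54  0.29] err 0.0
0.46 0.03 -35 [-0.1   2.57  0.07] err 0.0386
0.46 0.3 0 [-0.19  1.96  1.38] err 0.0
0.46 0.3 -15 [-0.38  2.12  1.14] err 0.0
0.46 0.3 -25 [-0.5   2.23  0.98] err 0.0
0.46 0.3 -35 [-0.62  2.34  0.81] err 0.0
0.55 0.03 0 [0.25 2.05 0.84] err 0.0
0.55 0.03 -15 [0.12 2.24 0.52] err 0.0
0.55 0.03 -25 [0.06 2.36 0.28] err 0.0
0.55 0.03 -35 [0.03 2.47 0.02] err 0.0
0.55 0.3 0 [-0.01  1.79  1.36] err 0.0
0.55 0.3 -15 [-0.18  1.97  1.09] err 0.0
0.55 0.3 -25 [-0.29  2.09  0.9 ] err 0.0
0.55 0.3 -35 [-0.39  2.22  0.71] err 0.0
```

Run:
```python
from tip import *
c,yaw=C['L'];y=np.radians(yaw);e=np.array([np.cos(y),np.sin(y),0])
H=T(c-e*(.055+.0085+.035)+[0,0,.20],yaw,-20);G=T(c-e*(.055+.0085+.035)+[0,0,.038],yaw,-20)
print(H[:3,3],G[:3,3]);rows(Tobs(),H,14)
D=frac(Tobs(),H,14);M=Tobs()
for i in range(14):
    M=M@D
    if i%2: print(M[:3,3].round(3),np.degrees(np.arctan2(-M[0,0],-M[2,0])).round(0))
rows(H,G,5)
```

```text
[0.44348087 0.15511921 0.2       ] [0.44348087 0.15511921 0.038     ]
14 x [[1.25, -1.6, -1.98], [0.001, 0.0, 0.099]] mm/row 28.4 deg 5.67
[ 0.611 -0.117  0.283] 48.0
[ 0.579 -0.071  0.288] 36.0
[ 0.546 -0.025  0.285] 25.0
[0.515 0.021 0.274] 14.0
[0.486 0.067 0.256] 3.0
[0.462 0.111 0.231] -9.0
[0.443 0.155 0.2  ] -20.0
5 x [[3.04, -1.11, -0.0], [-0.0, 0.0, -0.0]] mm/row 32.4 deg 0.0
```

```bash
python3 -m creep '[[[1.25,-1.6,-1.98],[0.001,0,0.099],8.8],[[1.25,-1.6,-1.98],[0.001,0,0.099],8.8],[[1.25,-1.6,-1.98],[0.001,0,0.099],8.8],[[1.25,-1.6,-1.98],[0.001,0,0.099],8.8],[[1.25,-1.6,-1.98],[0.001,0,0.099],8.8],[[1.25,-1.6,-1.98],[0.001,0,0.099],8.8],[[1.25,-1.6,-1.98],[0.001,0,0.099],8.8],[[1.25,-1.6,-1.98],[0.001,0,0.099],8.8],[[1.25,-1.6,-1.98],[0.001,0,0.099],8.8],[[1.25,-1.6,-1.98],[0.001,0,0.099],8.8],[[1.25,-1.6,-1.98],[0.001,0,0.099],8.8],[[1.25,-1.6,-1.98],[0.001,0,0.099],8.8],[[1.25,-1.6,-1.98],[0.001,0,0.099],8.8],[[1.25,-1.6,-1.98],[0.001,0,0.099],8.8],[[0,0,0],[0,0,0],8.8]]'; python3 -c "
from h import *
status();d=shot('wrist','w12.png');d=shot('top','t12.png');np.savez('/tmp/t12.npz',**d)
W=pts(d); m=((W[...,2]>.09)&(W[...,2]<.106)).astype(np.uint8)
n,l,st,c=cv2.connectedComponentsWithStats(cv2.dilate(m,np.ones((3,3),np.uint8)))
for i in range(1,n):
  if st[i,4]>300:
    P=W[(l==i)&(m>0)]; r=cv2.minAreaRect((P[:,:2]*1000).astype(np.float32)); print(c[i].round(),np.round(r[0],1),np.round(r[1],1),round(r[2],1))
"
```

```text
time: 22.35
eef_pos: [0.4338, 0.1552, 0.1899]
ee_rot: [1.54, 1.237, -0.207]
contact_force: [-0.3, 0.1, 0.7]
opening: 0.0877
t 22.35 tcp [0.4338 0.1552 0.1899] phi -19.1 yaw -10.2 zz 0.01 q [ 0.43 -0.29  2.28 -0.25  0.9   2.31] F [-0.3  0.1  0.7] op 0.088
[ 14. 174.] [600. 660.] [61.9 54.3] 5.3
[250. 207.] [538.7 137.7] [150.5 110.6] 79.3
[381. 208.] [ 544.5 -145.9] [150.3 111.4] 80.6
[139. 342.] [249.7 365. ] [113.8  38.5] 29.8
[463. 360.] [ 225.8 -324.4] [111.4 152.5] 2.8
```

View pics/t12.png

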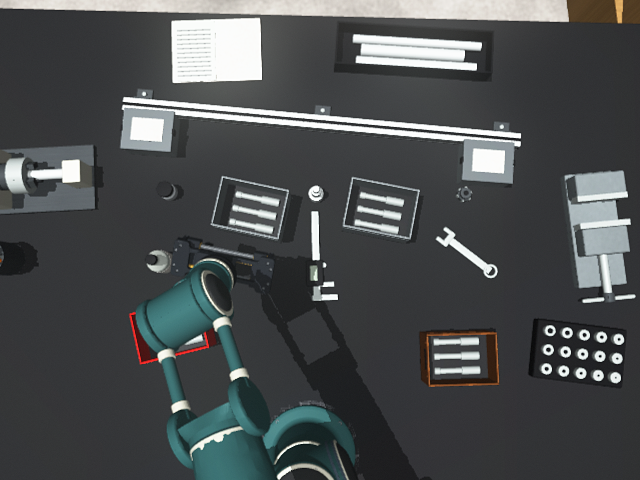

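View pics/w12.png

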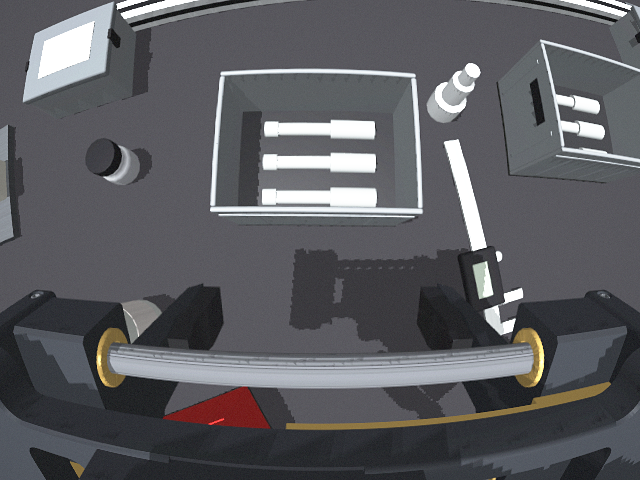

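Both crates are flat, and in the top view they stand at (250,207) and (381,208) as before; the wrist view shows bystanders untouched. Joint 6 is near its range here, so I check the push with a small IK model before descending.

```bash
cat > fk6.py <<'E'
from h import *
from kin import s as KS
from scipy.optimize import least_squares
r0,h,a,b,dl,L=KS.x
def rz(t):return R.from_euler('z',t).as_matrix()
def ry(t):return R.from_euler('y',t).as_matrix()
def fk(q,s4=1,s6=1,o6=np.pi/2):
    A=rz(q[0]);p=A@np.array([r0,0,h]);A=A@ry(q[1]);p=p+A@[0,0,a];A=A@ry(q[2]);p=p+A@[0,0,b];A=A@rz(s4*q[3]);A=A@ry(q[4]);p=p+A@[0,0,L];A=A@rz(s6*q[5]+o6)
    # tool x = A z ; y = A x, z = A y
    return p,np.stack([A[:,2],A[:,0],A[:,1]],1)
def ik(M,q0,kw={}):
    lo=[-2.63,-.94,.31,-1.31,0,-2.55];hi=[2.63,2.18,2.57,4.45,2.66,2.55]
    def res(q):
        p,A=fk(q,**kw);return np.r_[(p-M[:3,3])*5,(R.from_matrix(A.T@M[:3,:3])).as_rotvec()]
    o=least_squares(res,np.clip(q0,lo,hi),bounds=(lo,hi));return o.x,np.abs(o.fun).max()
E
python3 - <<'E'
from fk6 import *
q=manip.observe()['qpos'];M=Tobs()
for s4 in(1,-1):
  for s6 in (1,-1):
    for o in (0,np.pi/2,np.pi,-np.pi/2):
      p,A=fk(q,s4,s6,o);e=np.degrees(R.from_matrix(A.T@M[:3,:3]).magnitude())
      if e<20: print(s4,s6,o,e,(p-M[:3,3]).round(4))
E
```

```text
1 1 1.5707963267948966 1.870949805415353e-14 [ 0.0141 -0.0204  0.0008]
1 -1 0 5.308020671076572 [ 0.0141 -0.0204  0.0008]
```

```bash
sed -i "s/A@np.array(\[r0,0,h\])/A@np.array([r0,.025,h])/" fk6.py
cat > pushplan.py <<'E'
from fk6 import *
s=manip.observe();q0=s['qpos'];M=Tobs();p,A=fk(q0);print('fk err',(p-M[:3,3]).round(4))
def ev(y): y=np.radians(y);return np.array([np.cos(y),np.sin(y),0])
c0=np.array([.5387,.1375,0]);c1=np.array([.689,.127,0])
for name,flip in (('asis',0),('flip',1)):
  for phi in (-10,-15,-20,-25):
    q=q0.copy()
    if flip:q[5]-=np.pi
    print(name,phi)
    for yaw,c,off,z in ((-10.6,c0,.035,.2),(-10.6,c0,.035,.1),(-10.6,c0,.035,.038),(-10.6,c0,.0,.038),(-7,(c0+c1)/2,0,.038),(-3.8,c1,0,.038)):
        G=T(c-ev(yaw)*(.055+.0085+off)+[0,0,z],yaw,phi)
        if flip: G[:3,1:3]*=-1
        q,e=ik(G,q); print('  ',q.round(2),'err',e.round(4))
E
python3 pushplan.py
```

```text
fk err [0.0037 0.0023 0.0008]
asis -10
   [ 0.35 -0.21  2.18 -0.1   1.03  2.15] err 0.0
   [ 0.35 -0.09  2.28 -0.12  0.81  2.18] err 0.0
   [ 0.35  0.01  2.33 -0.14  0.66  2.21] err 0.0
   [ 0.31  0.07  2.27 -0.14  0.66  2.17] err 0.0
   [ 0.24  0.18  2.13 -0.1   0.67  2.01] err 0.0
   [ 0.19  0.3   1.98 -0.07  0.69  1.88] err 0.0
asis -15
   [ 0.39 -0.26  2.23 -0.17  0.96  2.22] err 0.0
   [ 0.39 -0.14  2.33 -0.21  0.73  2.28] err 0.0
   [ 0.39 -0.02  2.38 -0.26  0.58  2.34] err 0.0
   [ 0.34  0.03  2.32 -0.24  0.58  2.29] err 0.0
   [ 0.26  0.15  2.19 -0.18  0.57  2.1 ] err 0.0
   [ 0.2   0.26  2.05 -0.13  0.58  1.94] err 0.0
asis -20
   [ 0.43 -0.31  2.28 -0.25  0.9   2.31] err 0.0
   [ 0.43 -0.17  2.38 -0.32  0.67  2.41] err 0.0
   [ 0.43 -0.05  2.42 -0.41  0.51  2.52] err 0.0
   [ 0.38  0.01  2.37 -0.39  0.5   2.45] err 0.0
   [ 0.29  0.12  2.25 -0.3   0.47  2.23] err 0.0
   [ 0.22  0.23  2.11 -0.21  0.47  2.03] err 0.0
asis -25
   [ 0.47 -0.34  2.32 -0.35  0.84  2.42] err 0.0
   [ 0.46 -0.2   2.43 -0.45  0.61  2.55] err 0.0048
   [ 0.42 -0.08  2.46 -0.47  0.45  2.55] err 0.0368
[... 662 characters left out ...]
[ 0.26  0.15  2.19 -0.18  0.57 -1.04] err 0.0
   [ 0.2   0.26  2.05 -0.13  0.58 -1.2 ] err 0.0
flip -20
   [ 0.43 -0.31  2.28 -0.25  0.9  -0.83] err 0.0
   [ 0.43 -0.17  2.38 -0.32  0.67 -0.73] err 0.0
   [ 0.43 -0.05  2.42 -0.41  0.51 -0.63] err 0.0
   [ 0.38  0.01  2.37 -0.39  0.5  -0.69] err 0.0
   [ 0.29  0.12  2.25 -0.3   0.47 -0.91] err 0.0
   [ 0.22  0.23  2.11 -0.21  0.47 -1.11] err 0.0
flip -25
   [ 0.47 -0.34  2.32 -0.35  0.84 -0.72] err 0.0
   [ 0.47 -0.2   2.43 -0.47  0.61 -0.57] err 0.0
   [ 0.47 -0.07  2.47 -0.62  0.46 -0.4 ] err 0.0
   [ 0.42 -0.01  2.42 -0.6   0.44 -0.46] err 0.0
   [ 0.31  0.1   2.3  -0.49  0.38 -0.71] err 0.0
   [ 0.23  0.21  2.17 -0.35  0.37 -0.96] err 0.0
```

Run:
```python
from tip import *
def ev(y): y=np.radians(y);return np.array([np.cos(y),np.sin(y),0])
c=np.array([.5387,.1375,0]);y=-10.6
H=T(c-ev(y)*(.055+.0085+.03)+[0,0,.12],y,-15);G=T(c-ev(y)*(.055+.0085+.03)+[0,0,.039],y,-15)
print(H[:3,3]);rows(Tobs(),H,3);rows(H,G,4)
```

```text
[0.44679554 0.15469945 0.12      ]
3 x [[2.45, -0.52, -0.06], [0.002, 0.002, -0.026]] mm/row 25.0 deg 1.48
4 x [[1.96, -0.52, -0.0], [0.0, 0.0, -0.0]] mm/row 20.2 deg 0.0
```

```bash
python3 -m creep '[[[2.45,-0.52,-0.06],[0.002,0.002,-0.026],8.8],[[2.45,-0.52,-0.06],[0.002,0.002,-0.026],8.8],[[2.45,-0.52,-0.06],[0.002,0.002,-0.026],8.8],[[1.96,-0.52,0],[0,0,0],8.8],[[1.96,-0.52,0],[0,0,0],8.8],[[1.96,-0.52,0],[0,0,0],8.8],[[1.96,-0.52,0],[0,0,0],8.8],[[0,0,0],[0,0,0],8.8],[[0,0,0],[0,0,0],8.8]]'
cat > pp.py <<'E'
from tip import *
def ev(y): y=np.radians(y);return np.array([np.cos(y),np.sin(y),0])
c0=np.array([.5387,.1375,0]);c1=np.array([.689,.127,0])
def G(c,y,off,z=.039): return T(c-ev(y)*(.055+.0085+off)+[0,0,z],y,-15)
status()
M=Tobs();print((G(c0,-10.6,.03)[:3,3]-M[:3,3]).round(4))
E
python3 -c "
from pp import *
shot('wrist','w13.png')
rows(Tobs(),G(c0,-10.6,.004),3);rows(G(c0,-10.6,0.004),G(c1,-3.8,.012),30)"
```

```text
time: 23.35
eef_pos: [0.4507, 0.1539, 0.0412]
ee_rot: [1.58, 1.307, -0.181]
contact_force: [0.1, 0.1, 0.4]
opening: 0.0881
t 23.35 tcp [0.4507 0.1539 0.0412] phi -15.1 yaw -10.9 zz -0.002 q [ 0.37 -0.01  2.35 -0.25  0.59  2.33] F [0.1 0.1 0.4] op 0.088
[-0.0039  0.0008 -0.0022]
3 x [[0.28, 0.67, 0.01], [-0.002, -0.001, -0.001]] mm/row 7.3 deg 0.12
30 x [[0.12, 0.46, -0.0], [-0.004, 0.001, 0.0]] mm/row 4.8 deg 0.23
```

View pics/w13.png

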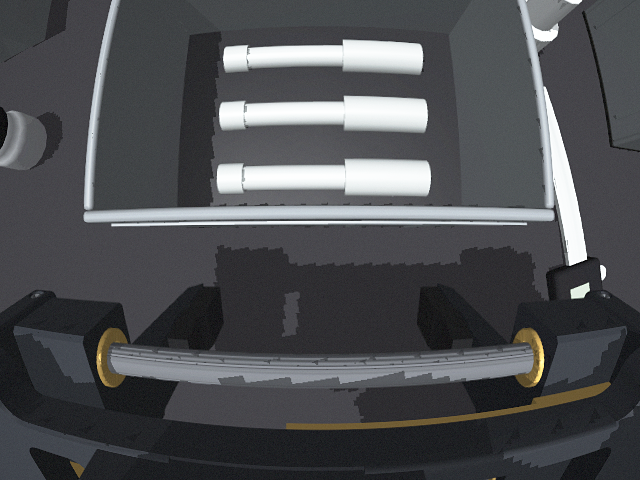

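```bash
python3 -m creep '[[[0.28,0.67,0],[-0.002,-0.001,0],8.8],[[0.28,0.67,0],[-0.002,0,0],8.8],[[0.28,0.67,0],[-0.002,0,0],8.8],[[0,0,0],[0,0,0],8.8]]'; python3 -m creep '[[[0.1,0.4,0],[0,0,0],8.8],[[0.1,0.4,0],[0,0,0],8.8],[[0,0,0],[0,0,0],8.8]]'; python3 -c "
from pp import *
print(manip.observe()['moment'].round(2));rows(Tobs(),G(c1,-3.8,.012),26)"
```

```text
time: 23.8
eef_pos: [0.4723, 0.1509, 0.0388]
ee_rot: [1.575, 1.305, -0.178]
contact_force: [0.6, -0.1, -1.0]
opening: 0.0883
time: 24.1
eef_pos: [0.4782, 0.149, 0.0379]
ee_rot: [1.569, 1.308, -0.184]
contact_force: [-3.1, -1.2, 2.9]
opening: 0.0882
t 24.1 tcp [0.4782 0.149  0.0379] phi -15.0 yaw -10.5 zz 0.0 q [ 0.34  0.04  2.31 -0.24  0.58  2.28] F [-3.1 -1.2  2.9] op 0.088
[-0.0314  0.0057  0.0011]
[ 0.09  0.49 -0.04]
26 x [[0.13, 0.51, -0.0], [-0.004, 0.001, -0.0]] mm/row 5.3 deg 0.26
```

Contact on both fingertips. I push in blocks and turn slowly toward the fence's yaw.

```bash
python3 -m creep '[[[0.12,0.51,0],[-0.005,0.001,0],8.8],[[0.13,0.51,0],[-0.005,0.001,0],8.8],[[0.13,0.51,0],[-0.005,0.001,0],8.8],[[0.13,0.51,0],[-0.005,0.001,0],8.8],[[0.13,0.51,0],[-0.005,0.001,0],8.8],[[0.13,0.51,0],[-0.005,0.001,0],8.8],[[0.13,0.51,0],[-0.005,0.001,0],8.8],[[0.13,0.51,0],[-0.005,0.001,0],8.8],[[0.13,0.51,0],[-0.005,0.001,0],8.8],[[0.13,0.51,0],[-0.005,0.001,0],8.8],[[0,0,0],[0,0,0],8.8]]'
cat > top.py <<'E'
from pp import *
import sys
def look(name):
    d=shot('top',name);W=pts(d); m=((W[...,2]>.092)&(W[...,2]<.106)&(W[...,0]>.45)&(W[...,0]<.8)&(abs(W[...,1])<.25)).astype(np.uint8)
    n,l,st,c=cv2.connectedComponentsWithStats(cv2.dilate(m,np.ones((3,3),np.uint8)))
    for i in range(1,n):
      if st[i,4]>150:
        P=W[(l==i)&(m>0)]; r=cv2.minAreaRect((P[:,:2]*1000).astype(np.float32)); print(c[i].round(),np.round(r[0],1),np.round(r[1],1),round(r[2],1))
look(sys.argv[1])
E
python3 top.py t14.png; python3 -c "
from h import *
shot('wrist','w14.png')"
```

```text
time: 25.2
eef_pos: [0.532, 0.1409, 0.0396]
ee_rot: [1.56, 1.305, -0.141]
contact_force: [-0.6, -0.5, -0.9]
opening: 0.0877
t 25.2 tcp [0.532  0.1409 0.0396] phi -15.2 yaw -7.5 zz 0.003 q [ 0.28  0.12  2.22 -0.2   0.57  2.14] F [-0.6 -0.5 -0.9] op 0.088
[-0.0852  0.0138 -0.0006]
[254. 172.] [597.5 131.8] [152.2 105.9] 81.8
[382. 208.] [ 544.7 -146.1] [150.5 111.4] 80.0
[248. 206.] [542.8 142.5] [98.9  4.9] 82.6
```

View pics/w14.png

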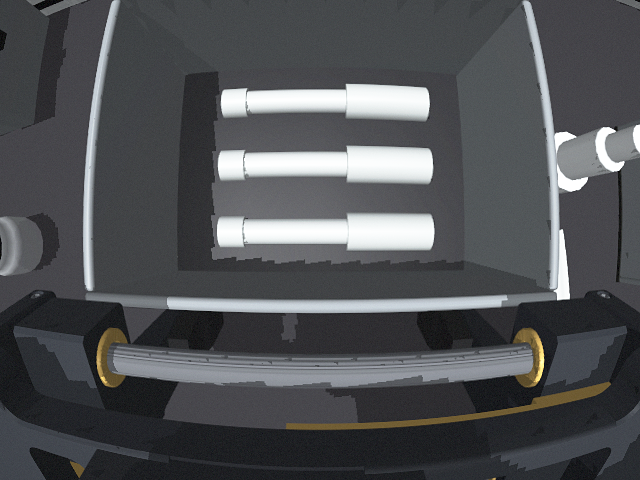

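View pics/t14.png

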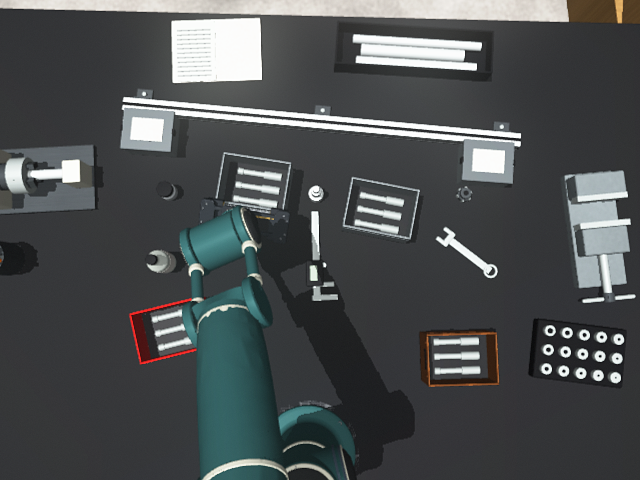

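The crate slides flat and follows the turn, and the shaft is clear. Next block.

```bash
python3 -c "
from pp import *
rows(Tobs(),G(c1,-3.8,.012),14)"; python3 -m creep '[[[0.13,0.51,0],[-0.005,0.001,0],8.8],[[0.13,0.51,0],[-0.005,0.001,0],8.8],[[0.13,0.51,0],[-0.005,0.001,0],8.8],[[0.13,0.51,0],[-0.005,0.001,0],8.8],[[0.13,0.51,0],[-0.005,0.001,0],8.8],[[0.13,0.51,0],[-0.005,0.001,0],8.8],[[0.13,0.51,0],[-0.005,0.001,0],8.8],[[0.13,0.51,0],[-0.005,0.001,0],8.8],[[0.13,0.51,0],[-0.005,0.001,0],8.8],[[0.13,0.51,0],[-0.005,0.001,0],8.8],[[0,0,0],[0,0,0],8.8]]';python3 top.py t15.png;python3 -c "
from pp import *
rows(Tobs(),G(c1,-3.8,.008),6)"
```

```text
t 25.3 tcp [0.5319 0.141  0.0397] phi -15.2 yaw -7.5 zz 0.002 q [ 0.28  0.12  2.22 -0.2   0.57  2.14] F [ 0.  -0.6  0.3] op 0.088
[-0.0851  0.0137 -0.0007]
14 x [[0.16, 0.57, 0.01], [-0.004, 0.001, -0.0]] mm/row 5.9 deg 0.27
time: 26.4
eef_pos: [0.5841, 0.1352, 0.0401]
ee_rot: [1.547, 1.306, -0.103]
contact_force: [-0.9, 0.8, -1.1]
opening: 0.088
t 26.4 tcp [0.5841 0.1352 0.0401] phi -15.2 yaw -4.6 zz 0.006 q [ 0.24  0.2   2.12 -0.16  0.58  2.01] F [-0.9  0.8 -1.1] op 0.088
[-0.1373  0.0195 -0.0011]
[256. 148.] [651.2 129.4] [150.3 103.7] 85.4
[381. 208.] [ 545.2 -146.1] [150.5 111.5] 80.3
t 26.45 tcp [0.5841 0.1352 0.0402] phi -15.2 yaw -4.6 zz 0.006 q [ 0.24  0.2   2.12 -0.16  0.58  2.01] F [-0.5 -0.5 -0.7] op 0.088
[-0.1373  0.0195 -0.0012]
6 x [[0.17, 0.54, 0.02], [-0.002, 0.002, -0.001]] mm/row 5.6 deg 0.15
```

```bash
python3 -m creep '[[[0.16,0.52,0],[-0.002,0.001,0],8.8],[[0.16,0.52,0],[-0.002,0.001,0],8.8],[[0.16,0.52,0],[-0.002,0.001,0],8.8],[[0.15,0.5,0],[-0.002,0.001,0],8.8],[[0.15,0.5,0],[-0.002,0.001,0],8.8],[[0.15,0.5,0],[-0.002,0.001,0],8.8],[[0.1,0.3,0],[-0.002,0.001,0],8.8],[[0,0,0],[0,0,0],8.8]]';python3 top.py t16.png
```

```text
time: 27.25
eef_pos: [0.6179, 0.1326, 0.0391]
ee_rot: [1.557, 1.308, -0.079]
contact_force: [-3.9, -0.6, 3.9]
opening: 0.0885
t 27.25 tcp [0.6179 0.1326 0.0391] phi -15.1 yaw -3.7 zz 0.004 q [ 0.21  0.25  2.05 -0.13  0.59  1.95] F [-3.9 -0.6  3.9] op 0.088
[-1.711e-01  2.210e-02 -1.000e-04]
[257. 132.] [685.2 128.1] [151.  103.5] 86.2
[381. 208.] [ 544.7 -145.9] [150.6 111. ] 79.8
```

```bash
python3 -m creep '[[[0.06,0.2,0],[0,0,0],8.8],[[0.06,0.2,0],[0,0,0],8.8],[[0,0,0],[0,0,0],8.8]]';python3 -c "
from h import *
status();print(manip.observe()['moment'].round(2));shot('wrist','w16.png')"
```

```text
time: 27.6
eef_pos: [0.6217, 0.1323, 0.0389]
ee_rot: [1.556, 1.308, -0.079]
contact_force: [-5.6, 0.5, 5.0]
opening: 0.0878
t 27.6 tcp [0.6217 0.1323 0.0389] phi -15.0 yaw -3.7 zz 0.004 q [ 0.21  0.26  2.04 -0.13  0.59  1.95] F [-5.6  0.5  5. ] op 0.088
[ 0.05  0.83 -0.  ]
```

View pics/w16.png

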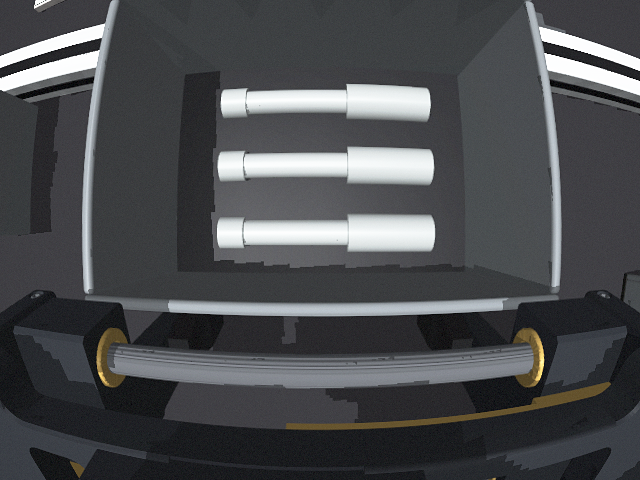

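View pics/t16.png

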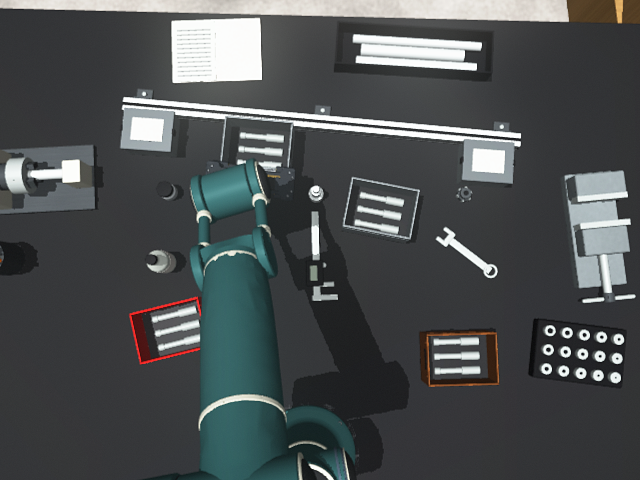

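```bash
python3 -m creep '[[[0.06,0.2,0],[0,0,0],8.8],[[0,0,0],[0,0,0],8.8]]';python3 -m creep '[[[0.06,0.2,0],[0,0,0],8.8],[[0,0,0],[0,0,0],8.8]]'
```

```text
time: 27.85
eef_pos: [0.6237, 0.1322, 0.0388]
ee_rot: [1.556, 1.308, -0.079]
contact_force: [-5.4, 0.1, 3.7]
opening: 0.0878
time: 28.05
eef_pos: [0.6258, 0.1321, 0.0387]
ee_rot: [1.556, 1.308, -0.079]
contact_force: [-5.7, -0.2, 3.5]
opening: 0.0877
```

```bash
python3 -m creep '[[[0.05,0.15,0],[0,0,0],8.8],[[0,0,0],[0,0,0],8.8]]';python3 -m creep '[[[0.05,0.15,0],[0,0,0],8.8],[[0,0,0],[0,0,0],8.8]]'; python3 -c "
from h import *
print(manip.observe()['moment'].round(2))"
```

```text
time: 28.25
eef_pos: [0.6273, 0.132, 0.0386]
ee_rot: [1.556, 1.308, -0.079]
contact_force: [-6.8, 1.3, 4.5]
opening: 0.0877
time: 28.45
eef_pos: [0.628, 0.1319, 0.0383]
ee_rot: [1.555, 1.31, -0.08]
contact_force: [-9.2, 0.9, 7.8]
opening: 0.0881
[ 0.11  1.32 -0.05]
```

```bash
python3 -m creep '[[[0.04,0.13,0],[0,0,0],8.8],[[0,0,0],[0,0,0],8.8],[[0,0,0],[0,0,0],8.8]]';python3 -m creep '[[[0.04,0.13,0],[0,0,0],8.8],[[0,0,0],[0,0,0],8.8]]'; python3 top.py t17.png; python3 -c "
from h import *
print(manip.observe()['moment'].round(2))
d=shot('wrist','w17.png');np.savez('/tmp/w17.npz',**d)
d=shot('scene','s17.png');cv2.imwrite('pics/s17c.png',cv2.cvtColor(cv2.resize(d['image'][120:300,330:570],(800,600)),cv2.COLOR_RGB2BGR))"
```

```text
time: 28.75
eef_pos: [0.6281, 0.1319, 0.0381]
ee_rot: [1.554, 1.312, -0.082]
contact_force: [-13.9, 1.4, 11.2]
opening: 0.0879
time: 28.95
eef_pos: [0.6283, 0.1318, 0.0378]
ee_rot: [1.552, 1.315, -0.084]
contact_force: [-19.1, 2.3, 14.8]
opening: 0.0881
t 28.95 tcp [0.6283 0.1318 0.0378] phi -14.7 yaw -3.8 zz 0.005 q [ 0.21  0.27  2.03 -0.13  0.6   1.94] F [-19.1   2.3  14.8] op 0.088
[-0.1815  0.0229  0.0012]
[257. 128.] [695.9 127.1] [150.2 101.7] 86.5
[381. 208.] [ 544.9 -146.1] [150.6 111.1] 80.0
[0.2  2.34 0.02]
```

View pics/s17c.png

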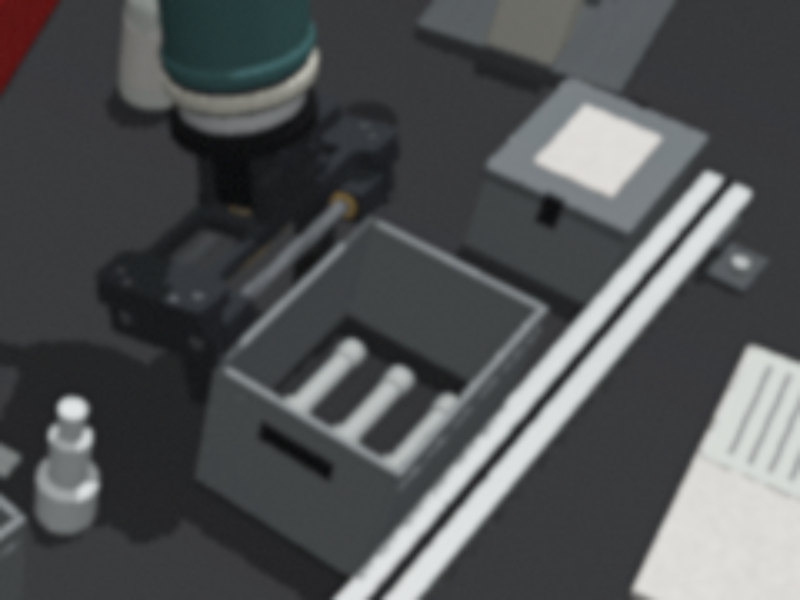

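The crate stopped dead against the fence: the tool stands still while the force rises to 19 N, and its long rim runs parallel to the fence in the scene crop. I back off straight and look.

```bash
python3 -m creep '[[[-0.04,-0.14,0],[0,0,0],8.8],[[-0.05,-0.2,0],[0,0,0],8.8],[[-0.05,-0.2,0],[0,0,0],8.8],[[-0.13,-0.48,0],[0,0,0],8.8],[[-0.4,-1.5,0],[0,0,0],8.8],[[-0.8,-2.9,0],[0,0,0],8.8],[[-1,-3.4,0],[0,0,0],8.8],[[-3,-1.5,0],[0,0,0],8.8],[[-3.8,0,0],[0,0,0],8.8],[[-4,0,0],[0,0,0],8.8],[[-3,-3,0],[0,0,0],8.8],[[-2,-4,0],[0,0,0],8.8],[[-2,-4,0],[0,0,0],8.8],[[0,0,0],[0,0,0],8.8],[[0,0,0],[0,0,0],8.8]]';python3 top.py t18.png
python3 - <<'E'
from h import *
d=shot('top');np.savez('/tmp/t18.npz',**d);W=pts(d)
cv2.imwrite('pics/t18c.png',cv2.cvtColor(cv2.resize(d['image'][80:240,110:530],(798,304)),cv2.COLOR_RGB2BGR))
d=shot('scene','s18.png');cv2.imwrite('pics/s18c.png',cv2.cvtColor(cv2.resize(d['image'][120:300,330:570],(800,600)),cv2.COLOR_RGB2BGR))
E
```

```text
time: 30.6
eef_pos: [0.3747, 0.1496, 0.1796]
ee_rot: [1.565, 1.303, -0.069]
contact_force: [0.6, 0.2, -0.0]
opening: 0.0878
t 30.6 tcp [0.3747 0.1496 0.1796] phi -15.4 yaw -3.6 zz 0.001 q [ 0.42 -0.4   2.36 -0.15  0.95  2.13] F [ 0.6  0.2 -0. ] op 0.088
[ 0.0721  0.0051 -0.1406]
[256. 139.] [690.4 127.3] [150.3 112.6] 86.4
[381. 208.] [ 544.8 -145.9] [150.2 111.2] 80.1
```

View pics/t18.png

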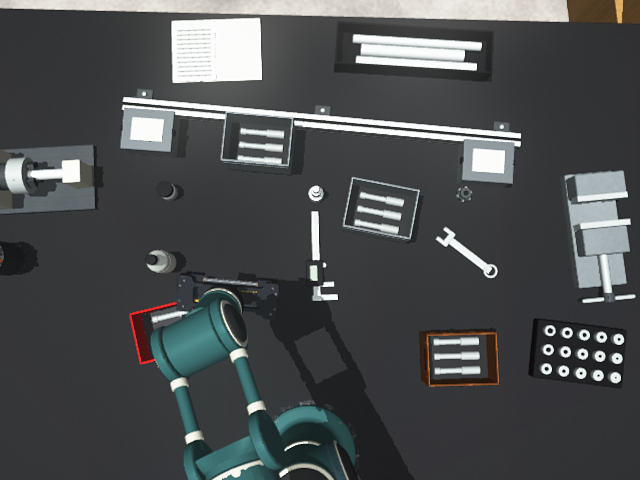

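View pics/s18c.png

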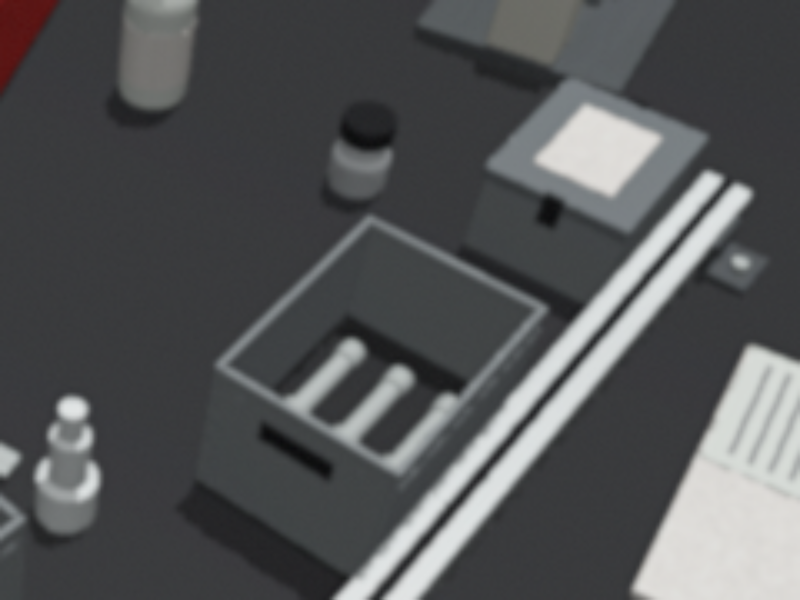

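The crate is flush: its centre is (0.690, 0.127), 54 mm from the fence face line (55 mm nominal). Its yaw is −3.6° against the fence's −3.8°. The gripper is clear and everything else is in place in the top view, so I hand in.

```bash
python3 -c "
from h import *
status();print(manip.hand_in())"
```

```text
t 30.75 tcp [0.3752 0.149  0.1784] phi -15.1 yaw -3.8 zz 0.003 q [ 0.42 -0.4   2.36 -0.15  0.95  2.13] F [-0.2  0.3  0.2] op 0.088
the job is handed in; nothing more can be done
None
```

The stamped crate is the left one. It now stands with its long side flush against the fence, and the job was handed in at 30.75 s of the 72 s limit.

- **Check of both crates:** I tipped the left crate with the fingertips on its near edge to 55.4°. The wrist camera showed the white ring and bar under its floor, and I let it back down gently. The right crate, tipped the same way to 55.4°, had a plain grey underside.
- **Push to the fence:** I pushed the left crate low with both fingertips, turning it about 7° to the fence's angle, until it stopped dead at 19 N. I then backed off.
- **Last checks:** The crate's centre measured 54 mm from the fence face, against 55 mm when flush, which is within the camera error. Its yaw was about −3.6° against −3.8° for the fence. In the final top view the other objects showed no visible change, and the gripper touched nothing.
- **Small disagreement:** The right crate measured about 2 mm nearer the robot after its tip than before. That is about the measuring error, but it could be a slight slip.

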